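# Swap the sink bottles and the seasonings

## Robot

A 6-joint arm with a two-finger parallel gripper is mounted at the origin on a cart in front of the work surface, level with it; the furniture and walls round the work are solid. World frame = base frame: x ahead of the robot, y to its left, z up, the work surface at z = 0. Lengths are in m, angles in degrees, forces in N, time in s.
With the tool pointing down it reaches from about 0.3 to 0.75 m from the base axis. Payload 8.5 kg.
Tool frame: the origin (TCP) lies midway between the tips of the shut fingers; the grasp point (between the pads) lies 19 mm behind it (env.pinch_z is the z of the grasp point in the tool frame, in m); z points along the fingers, y is the line along which they close (so a half turn about z gives the same grasp; the last joint's range is limited). The gripper opens to 85 mm and grips with 20 to 120 N. Pads are 22 mm wide; open, the fingers measure 114 mm over their backs; the gripper's body (76 mm by 85 mm) begins 54 mm behind the grasp point. The pads swing forward as they close: fully open they stand 13 mm farther back than shut.
Start: joints at [50.747, 21.807, 74.336, -0, 83.858, -12.336], TCP at [0.249, 0.49, 0.231] pointing down, gripper open.
Joint ranges: [-178.18, 178.18], [-50.72, 133.34], [12.68, 142.11], [-81.47, 261.47], [9.98, 163.14], [-165.26, 165.26]. Speed limits (degrees/s): [136.94, 136.94, 180, 180, 180, 180].

## Interface

Orientations are given as a 3x3 rotation matrix whose columns are the frame's x, y, z axes.
In Python, from rig import env gives the robot as it stands.
- The arm moves only by the tool arm_command, never from a script. Its argument "deltas" is a list of rows, each an object of numbers: "rx", "ry", "rz": the turn, a rotation vector about the tool's x, y, z in rad; "dx", "dy", "dz": the shift along the tool's x, y, z in m; "fingers": the finger opening in m, from 0 to 0.0854. In form: [{"rx": .., "ry": .., "rz": .., "dx": .., "dy": .., "dz": .., "fingers": ..}, ...]. A call has 1 to 12 rows; each row shifts and turns the commanded pose from where the row before left it, along the tool's axes as they then stand; what a row does not reach is not made up. A row lasts 1/10 s, in which the tool goes at most 50 mm and 8.59 degrees, less where a joint would pass 70% of its speed; a pose out of reach is approached as far as the arm can. A call is refused whole if a number of a shift passes 0.05 or a number of a turn 0.15, either way. A call with a gripper value outside its range is refused whole. The fingers move at their own pace and stop on an object; "squeeze" is the grip in N (left out, the last holds). Time passes only in rows, so rows that do not move let the fingers close. It gives the time, the measured TCP pose, the force, the opening and the grip force at its end, in the units of the state.
- env.observe(): the state, without advancing time (a new reading comes with each control period).
- env.get_image(name): name is "scene" or "top"; returns a dict with "color" (400x640x3 uint8, blue, green, red), "camera_matrix" (3x3 intrinsics, pixels), "eye" and "orientation" of the camera in the world. Camera axes: x right, y up, looking along -z (the intrinsics and any distortion apply to the point x, -y, -z); pixel columns grow to the right and rows downward; lengths in m; the calibration is good to about 2 mm. A picture is of the moment at which its call begins. There is no depth.
- env.close_job(): hands the job in; it is judged then, once.
Trained networks look in a picture, given as the dict that the camera call returned (one of the last four; its "shot" number tells which), for a name from the list of things; names that differ only in an ending like _2 or _b are one class to them, and where a whole thing is asked for, a point or a joint stands for the part that bears it (a point fixed in the world has none). Each returns a list of dicts, best first, with "p" (0 to 1); they miss things now and then, are a little off and sometimes report something else, mostly with a low value. They report only what shows in the picture. A call takes as long as a camera call.
- env.look_for(query, picture): "box" ([left, top, right, bottom] in pixels, round what is visible of it).
- env.tip_of(query, picture): "location" ([column, row] in pixels: a listed point, or the origin of a listed thing).
The state is a dict: "time_s": time; "q": joint angles; "qvel": joint speeds; "joint_efforts": joint torques, N m; "position": TCP position; "tool_rot": TCP orientation; "ft_force": force on the tool from outside, world axes, zero at the start; "wrist_torque": the same for the moment, N m; "grip_width": finger opening in m; "gripper_force": force on a finger pad.
Only numpy, scipy, OpenCV 4.12 (cv2) and the standard library are available. Lean on these libraries where they do the work, as an engineer would, in place of code of your own. Each camera call takes 0.05 s, during which the arm holds its last target. There are 200 camera calls.

## Task

The sink bottles and the seasonings have been put away in each other's holders. Swap them: the pepper mill and the salt shaker go into the wooden three-cell caddy beside the spice jar, and the washing-up liquid and the hand lotion go into the white two-cell sink tray, each standing upright on the floor of a cell of its own. Set things down rather than dropping them, and leave the spice jar, the kitchen timer and everything else where they are.

Things in the scene. Friction and masses are not known exactly. Their poses are not given: they have to be found in the camera images.
- caddy: wooden seasoning caddy, 306 x 92 x 45 mm, THREE cells in a row along its x, centred at x = -100, 0, +100 mm, y = 0; each 94 mm (x) by 80 mm (y) inside, floor 6 mm and wall tops 45 mm above the origin (centre of the underside, on the worktop), walls 6 mm. Fixed, yaw within 0.2 rad. Starts full: washing-up liquid, hand lotion and spice jar, one per cell, any order.
- sink_tray: white ceramic sink tray, 206 x 92 x 45 mm, TWO cells in a row along its x, centred at x = -50, +50 mm, y = 0; each 94 mm (x) by 80 mm (y) inside, floor 6 mm and wall tops 45 mm above the origin (centre of the underside, on the worktop), walls 6 mm. Fixed, yaw within 0.2 rad. Starts full: mill and salt. Midway to the caddy the worktop is bare, 100 mm wide.
- soap: washing-up liquid bottle, clear, green label, push-pull cap: 73 mm wide along its y, 45 mm thick along its x at most, 191 mm tall; 38 mm across x where fingers close, up to 120 mm height. About 0.17 kg. At the start its wide side (y) lies along the row: grasp across its x. Origin: centre of the underside, z up.
- lotion: white pump bottle of hand lotion: 61 mm wide along its y (-33 to +28 mm), 37 mm thick along its x up to 85 mm height, shoulder above, 154 mm tall with the pump (spout at the top reaches y = +35 mm). About 0.10 kg. At the start its wide side (y) lies along the row: grasp across its x. Origin: centre of the underside, z up.
- mill: wooden pepper mill, round, 160 mm tall: solid to the fingers as 58 mm at the widest up to the neck at 115 mm, then a head 50 mm across and a small knob. About 0.18 kg. Origin: centre of the underside, z up.
- salt: salt shaker, round, clear with a grey domed top: 44 mm across up to 66 mm height, top 34 mm across, 90 mm tall, the shortest thing in the holders. About 0.10 kg. Origin: centre of the underside, z up.
- spice: spice jar, round, black cap and dark label, 41 mm across, 105 mm tall. Stands in one of the caddy's cells, where it belongs, and stays there. Origin: centre of the underside, z up.
- timer: kitchen timer, round, white with a red top, 64 mm across, 54 mm tall, behind the holders; a bystander to be left alone. Origin: centre of the underside.

How it is judged (in metres and radians):
At the end, for the whole second after the job is handed in: Mill, salt and spice jar stand in the caddy, washing-up liquid and lotion in the sink tray, one to a cell (origin within 45 mm of the cell centre along the row, 40 mm across), on the cell floor within 5 mm, upright within 0.12 rad, released, at rest (z of mill in the frame of caddy between 0.001 and 0.011 m and angle between each of mill, salt, spice, soap, lotion's own z axis and vertical below 0.12 rad and y of mill in the frame of caddy between -0.04 and 0.04 m and linear speed of each of mill, salt, spice, soap, lotion below 0.02 m/s and z of salt in the frame of caddy between 0.001 and 0.011 m and y of salt in the frame of caddy between -0.04 and 0.04 m and z of spice in the frame of caddy between 0.001 and 0.011 m and y of spice in the frame of caddy between -0.04 and 0.04 m and z of soap in the frame of sink_tray between 0.001 and 0.011 m and y of soap in the frame of sink_tray between -0.04 and 0.04 m and z of lotion in the frame of sink_tray between 0.001 and 0.011 m and y of lotion in the frame of sink_tray between -0.04 and 0.04 m and ((x of mill in the frame of caddy between -0.145 and -0.055 m and x of salt in the frame of caddy between -0.045 and 0.045 m and x of spice in the frame of caddy between 0.055 and 0.145 m) or (x of mill in the frame of caddy between -0.145 and -0.055 m and x of salt in the frame of caddy between 0.055 and 0.145 m and x of spice in the frame of caddy between -0.045 and 0.045 m) or (x of mill in the frame of caddy between -0.045 and 0.045 m and x of salt in the frame of caddy between -0.145 and -0.055 m and x of spice in the frame of caddy between 0.055 and 0.145 m) or (x of mill in the frame of caddy between -0.045 and 0.045 m and x of salt in the frame of caddy between 0.055 and 0.145 m and x of spice in the frame of caddy between -0.145 and -0.055 m) or (x of mill in the frame of caddy between 0.055 and 0.145 m and x of salt in the frame of caddy between -0.145 and -0.055 m and x of spice in the frame of caddy between -0.045 and 0.045 m) or (x of mill in the frame of caddy between 0.055 and 0.145 m and x of salt in the frame of caddy between -0.045 and 0.045 m and x of spice in the frame of caddy between -0.145 and -0.055 m)) and ((x of soap in the frame of sink_tray between -0.095 and -0.005 m and x of lotion in the frame of sink_tray between 0.005 and 0.095 m) or (x of soap in the frame of sink_tray between 0.005 and 0.095 m and x of lotion in the frame of sink_tray between -0.095 and -0.005 m))); the robot touches nothing.
It fails at once if one of the four things is dropped (faster than 0.7 m/s while no finger touches it) ((contact force between the fingers and soap below 0.05 N and linear speed of soap above 0.7 m/s) or (contact force between the fingers and lotion below 0.05 N and linear speed of lotion above 0.7 m/s) or (contact force between the fingers and mill below 0.05 N and linear speed of mill above 0.7 m/s) or (contact force between the fingers and salt below 0.05 N and linear speed of salt above 0.7 m/s)).
It fails at once if the spice jar is moved by more than 40 mm or tipped (distance of spice from where it was at the start of the episode above 0.04 m or angle between spice's own z axis and vertical above 0.35 rad).
It fails at once if the kitchen timer is moved by more than 30 mm (distance of timer from where it was at the start of the episode above 0.03 m).
It also fails if it takes over 136 s, if anything falls off the work surface, if the arm or the gripper's body presses on something with over 40 N, if the wrist force passes 120 N, or if a joint passes its speed limit or range.

## Working session

There is one attempt and no reset: what is moved stays moved. The work goes in short steps, Python scripts to look and compute and a tool call to move; the robot and the scene stay as the last step left them, time stands still between calls to the robot, and variables do not carry over. Pictures are saved under pics/ and viewed, at most 14 in all, crops included, and the job is handed in when it is done.

Besides the shell and the picture viewer there is one more tool, called after "Call:" in YAML: its name, and indented under it one key for each argument. arm_command: Moves the arm, as the interface text tells. Its arguments: {"type":"object","properties":{"deltas":{"type":"array"},"squeeze":{"type":"number"}},"required":["deltas"]}

```bash
mkdir -p pics; ls
cat > h.py <<'E'
import numpy as np, cv2
from rig import env
def shot(n,f=None):
    im=env.get_image(n)
    if f: cv2.imwrite('pics/'+f,im['color'])
    return im
def ray(im,px):
    K=np.array(im['camera_matrix']);R=np.array(im['orientation'])
    a=np.linalg.inv(K)@[px[0],px[1],1]
    d=R@[a[0],-a[1],-a[2]]
    return np.array(im['eye']),d/np.linalg.norm(d)
def atz(im,px,z):
    e,d=ray(im,px);return e+d*(z-e[2])/d[2]
def meet(a,pa,b,pb):
    e1,d1=ray(a,pa);e2,d2=ray(b,pb)
    s=np.linalg.lstsq(np.c_[d1,-d2],e2-e1,rcond=None)[0]
    p,q=e1+s[0]*d1,e2+s[1]*d2
    return (p+q)/2,np.linalg.norm(p-q)
def proj(im,P):
    K=np.array(im['camera_matrix']);R=np.array(im['orientation'])
    c=R.T@(np.array(P)-np.array(im['eye']));v=K@[c[0],-c[1],-c[2]];return v[:2]/v[2]
E
python3 - <<'E'
from h import *
np.set_printoptions(precision=4,suppress=True)
a=shot('scene','s0.png');b=shot('top','t0.png')
for im in(a,b): print(im['eye'],im['orientation'],im['camera_matrix'],[k for k in im])
for n in 'caddy sink_tray soap lotion mill salt spice timer'.split():
    for im,l in((a,'s'),(b,'t')):
        L=env.look_for(n,im)[:2];T=env.tip_of(n,im)[:2]
        print(n,l,[(np.round(x['box']),round(x['p'],2)) for x in L],[(np.round(x['location'],1),round(x['p'],2),atz(im,x['location'],0.0)) for x in T])
print(env.observe(),env.pinch_z)
E
```

```text
pics
[-0.2861 -0.474   0.7607] [[ 0.576   0.4703 -0.6686]
 [-0.8174  0.3445 -0.4618]
 [ 0.0132  0.8125  0.5828]] [[491.574    0.     330.0017]
 [  0.     491.574  202.5779]
 [  0.       0.       1.    ]] ['color', 'camera_matrix', 'eye', 'orientation', 'shot']
[0.4862 0.1037 0.9392] [[ 0.013   0.9983 -0.0563]
 [-0.9998  0.0123 -0.014 ]
 [-0.0133  0.0565  0.9983]] [[368.8002   0.     322.4232]
 [  0.     368.8002 206.5109]
 [  0.       0.       1.    ]] ['color', 'camera_matrix', 'eye', 'orientation', 'shot']
caddy s [(array([193., 167., 298., 245.]), 0.58)] [(array([247.8, 208.7]), 0.82, array([0.438 , 0.2856, 0.    ]))]
caddy t [(array([233., 176., 275., 310.]), 0.83)] [(array([258.2, 242.9]), 0.76, array([0.4445, 0.2789, 0.    ]))]
sink_tray s [(array([350., 199., 436., 261.]), 0.56)] [(array([391.8, 235.3]), 0.74, array([ 0.5639, -0.0714,  0.    ])), (array([252.8, 206.8]), 0.18, array([0.4519, 0.2808, 0.    ]))]
sink_tray t [(array([374., 148., 425., 244.]), 0.97)] [(array([399.4, 196.6]), 0.6, array([ 0.5668, -0.0789,  0.    ]))]
soap s [(array([264., 127., 288., 192.]), 0.6)] [
[... 1346 characters left out ...]
y([330.5, 141.7]), 0.64, array([0.7066, 0.0982, 0.    ])), (array([260. , 244.7]), 0.6, array([0.44  , 0.2742, 0.    ]))]
{'time_s': 1.7, 'q': array([ 50.7477,  21.8056,  74.3346,   0.0007,  83.8565, -12.3344]), 'qvel': array([ 0.0238, -0.0775,  0.0478,  0.0203, -0.0398,  0.0268]), 'joint_efforts': array([  0.0004, -44.8322, -23.1463,  -0.0003,   0.0006,  -0.0001]), 'position': array([0.249 , 0.4904, 0.2313]), 'tool_rot': array([[-0.8917,  0.4527,  0.    ],
       [ 0.4527,  0.8917,  0.0001],
       [-0.    ,  0.0001, -1.    ]]), 'ft_force': array([ 0.0163, -0.503 ,  0.015 ]), 'wrist_torque': array([ 0.0025, -0.0555,  0.0473]), 'gripper_force': 0.0, 'grip_width': 0.08535820770972807} -0.0187
```

Run:
```python
import cv2
a=cv2.imread('pics/s0.png')[110:270,180:450];cv2.imwrite('pics/s0c.png',cv2.resize(a,(790,468),interpolation=cv2.INTER_CUBIC))
a=cv2.imread('pics/t0.png')[120:320,210:450];cv2.imwrite('pics/t0c.png',cv2.resize(a,(720,600),interpolation=cv2.INTER_CUBIC))
```

```text
(no output)
```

View pics/s0c.png

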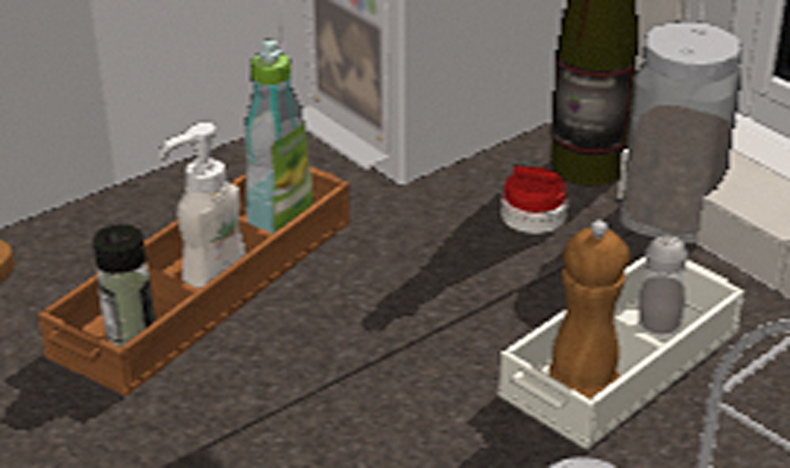

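View pics/t0c.png

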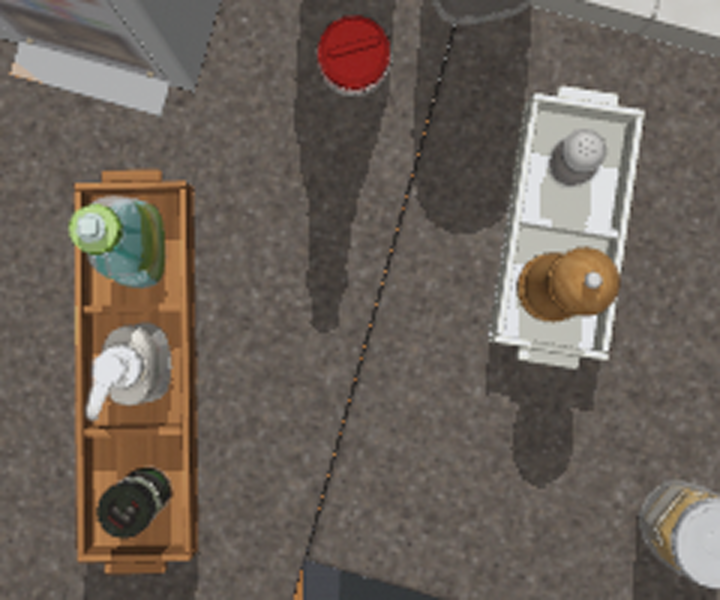

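View pics/s0.png

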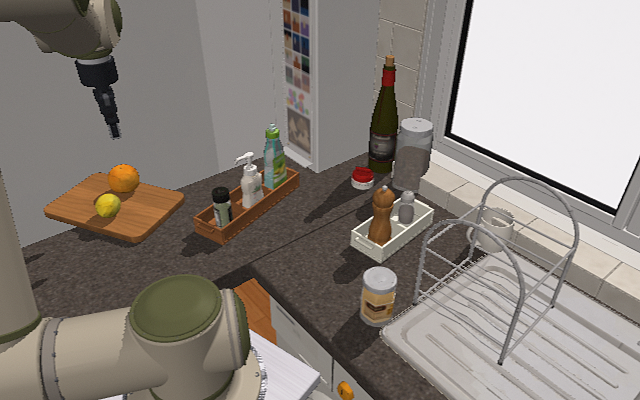

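```bash
cat > m.py <<'E'
from h import *
from scipy.optimize import least_squares
np.set_printoptions(precision=4,suppress=True)
a=shot('scene');b=shot('top')
S=lambda x,y:(180+x/2.926-.3,110+y/2.926-.3)
T=lambda x,y:(210+x/3-.3,120+y/3-.3)
for n,s,t in [('soapcap',S(268,45),T(90,228)),('pump',S(203,130),T(120,362)),('spout',S(165,152),T(93,412)),('mill',S(599,228),T(593,280)),('salt',S(668,240),T(585,148)),('spice',S(120,232),T(132,503)),('blockcorner?',S(402,183),T(195,88)),('paperTop R',S(400,183),T(163,115))]:
    p,g=meet(a,s,b,t);print(n,p,g)
for n in 'soap lotion mill salt spice timer'.split():
    s=env.tip_of(n,a);t=env.tip_of(n,b)
    if s: print(n,'s',atz(a,s[0]['location'],.006)[:2],end=' ')
    if t: print('t',atz(b,t[0]['location'],.006)[:2],end=' ')
    if s and t: print(meet(a,s[0]['location'],b,t[0]['location']))
    else: print()
print('block ground',atz(a,S(402,183),0),atz(a,S(308,118),0))
def fit(cs,L,W):
    f=lambda v:np.ravel([proj(b,[v[0]+np.cos(v[2])*x-np.sin(v[2])*y,v[1]+np.sin(v[2])*x+np.cos(v[2])*y,.045])-c for (x,y),c in zip([(L,W),(L,-W),(-L,-W),(-L,W)],cs)])
    r=least_squares(f,[.5,.1,0]);print(r.x,np.round(r.fun,1));return r.x
for cs,L in (([T(75,184),T(188,184),T(193,560),T(78,560)],.153),([T(535,95),T(643,110),T(607,357),T(493,342)],.103)):
    v=fit(cs,L,.046)
    for x in ((-.1,0,.1) if L>.11 else (-.05,.05)): print('cell',v[0]+np.cos(v[2])*x,v[1]+np.sin(v[2])*x)
    print('scene proj of rim corners',[np.round(proj(a,[v[0]+np.cos(v[2])*x-np.sin(v[2])*y,v[1]+np.sin(v[2])*x+np.cos(v[2])*y,.045])-[180,110],0)*2.926 for x,y in [(L,.046),(L,-.046),(-L,-.046),(-L,.046)]])
E
python3 m.py
```

```text
soapcap [0.5471 0.283  0.1971] 0.0026184335658724486
pump [0.4536 0.271  0.1601] 0.009701103064955842
spout [0.42   0.2885 0.1496] 0.0018242941816390067
mill [ 0.5181 -0.0636  0.1618] 0.0014779619522379266
salt [ 0.6225 -0.0727  0.0967] 0.0012012464541267464
spice [0.3487 0.2684 0.1166] 0.008717912533184382
blockcorner? [0.6847 0.2422 0.0032] 0.0022221742372551664
paperTop R [0.6701 0.2548 0.0066] 0.031430045346262404
soap s [0.554  0.2845] t [0.5406 0.2874] (array([0.5432, 0.2817, 0.0135]), np.float64(0.01038011466305329))
lotion s [0.4506 0.2755] t [0.451  0.2795] (array([0.4518, 0.2787, 0.0041]), np.float64(0.002836375595538883))
mill s [ 0.5255 -0.0597] t [ 0.5288 -0.0561] (array([ 0.5293, -0.0572,  0.0021]), np.float64(0.0009910384926016087))
salt s [ 0.6114 -0.0746] t [ 0.6262 -0.0782] (array([ 0.6239, -0.0748, -0.0007]), np.float64(0.011100928858907365))
spice s [0.3435 0.2781] t [0.7046 0.1067] (array([0.5293, 0.2055, 0.0176]), np.float64(0.3900281024930473))
timer s [0.7046 0.103 ] t [0.7083 0.1001] (array([0.707 , 0.1019, 0.0055]), np.float64(0.0044500806552793684))
block ground [0.6881 0.2461 0.    ] [0.7333 0.4036 0.    ]
[0.4459 0.2803 0.0326] [ 0.2 -0.4  0.  -1.2 -0.1  0.4 -0.1  1.1]
cell 0.3459891071896066 0.27702525692685576
cell 0.44593599946154383 0.2802838954741298
cell 0.545882891733481 0.28354253402140384
scene proj of rim corners [array([272.118, 155.078]), array([351.12 , 184.338]), array([119.966, 354.046]), array([ 38.038, 316.008])]
[ 0.5675 -0.0705 -0.1492] [-0.8 -1.1  0.6 -0.1  0.   1.2  0.2 -0. ]
cell 0.5180101134220516 -0.06310654324400086
cell 0.6168995545186533 -0.07796852291030815
scene proj of rim corners [array([655.424, 248.71 ]), array([743.204, 292.6  ]), array([591.052, 406.714]), array([500.346, 354.046])]
```

View pics/t0.png

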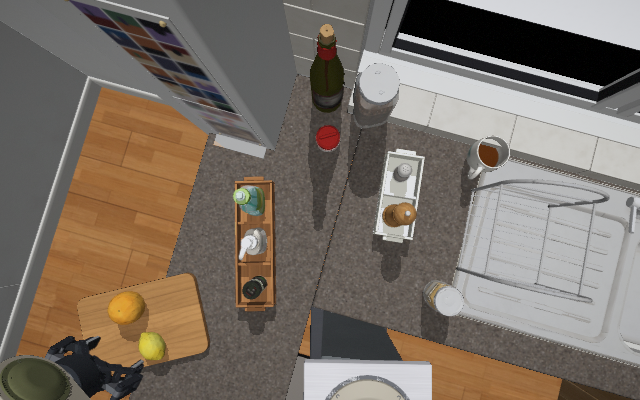

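```bash
cat > pl.py <<'E'
# python3 pl.py yaw_deg(tool y) lean_deg(toward -x of tool-plane) x y z ... : shifts in tool axes of the (turned) frame
import sys; from h import *
from scipy.spatial.transform import Rotation as R
np.set_printoptions(precision=4,suppress=True)
def frame(yaw,lean):
    y=np.deg2rad(yaw); Y=np.array([np.cos(y),np.sin(y),0]);Z=np.array([0,0,-1.]);X=np.cross(Y,Z)
    return np.c_[X,Y,Z]@R.from_rotvec([0,-np.deg2rad(lean),0]).as_matrix()
if __name__=='__main__':
    v=list(map(float,sys.argv[1:]));o=env.observe()
    R0=np.array(o['tool_rot']);p=np.array(o['position']);F=frame(*v[:2])
    print('t',o['time_s'],'pos',p,'q',o['q'],'w',o['grip_width'],'gf',o['gripper_force'])
    print('turn',R.from_matrix(R0.T@F).as_rotvec(),'axes x',F[:,0],'z',F[:,2])
    for i in range(2,len(v),3):
        t=np.array(v[i:i+3]);print(t,'in turned frame',F.T@(t-p));p=t
E
python3 pl.py 81.5 0 .623 -.074 .23 .623 -.074 .047; python3 -c "
from pl import *;print(frame(90,30))"
```

```text
t 2.4 pos [0.249  0.4904 0.2313] q [ 50.7463  21.8083  74.3347   0.0013  83.8585 -12.3366] w 0.08527231338048394 gf 0.0
turn [-0.     -0.     -0.3214] axes x [-0.989   0.1478  0.    ] z [ 0.  0. -1.]
[ 0.623 -0.074  0.23 ] in turned frame [-0.4533 -0.5029  0.0013]
[ 0.623 -0.074  0.047] in turned frame [0.    0.    0.183]
[[-0.866  0.     0.5  ]
 [ 0.     1.    -0.   ]
 [-0.5    0.    -0.866]]
```

Call:
arm_command:
  deltas:
    - {"rz": -0.107}
    - {"rz": -0.107}
    - {"rz": -0.107}
  squeeze: 40

```text
invalid input
```

Call:
arm_command:
  deltas:
    - {"rx": 0, "ry": 0, "rz": -0.107, "dx": 0, "dy": 0, "dz": 0, "fingers": 0.085}
    - {"rx": 0, "ry": 0, "rz": -0.107, "dx": 0, "dy": 0, "dz": 0, "fingers": 0.085}
    - {"rx": 0, "ry": 0, "rz": -0.107, "dx": 0, "dy": 0, "dz": 0, "fingers": 0.085}
  squeeze: 40

```text
time_s: 2.7
position: [0.249, 0.4904, 0.2313]
tool_rot: [[-0.99, 0.144, -0.0], [0.144, 0.99, 0.0], [0.0, 0.0, -1.0]]
ft_force: [0.2, 0.5, 0.6]
grip_width: 0.0852
gripper_force: 0.0
```

Call:
arm_command:
  deltas:
    - {"rx": 0, "ry": 0, "rz": 0, "dx": -0.03, "dy": -0.033, "dz": 0, "fingers": 0.085}
    - {"rx": 0, "ry": 0, "rz": 0, "dx": -0.03, "dy": -0.033, "dz": 0, "fingers": 0.085}
    - {"rx": 0, "ry": 0, "rz": 0, "dx": -0.03, "dy": -0.033, "dz": 0, "fingers": 0.085}
    - {"rx": 0, "ry": 0, "rz": 0, "dx": -0.03, "dy": -0.033, "dz": 0, "fingers": 0.085}
    - {"rx": 0, "ry": 0, "rz": 0, "dx": -0.03, "dy": -0.033, "dz": 0, "fingers": 0.085}
    - {"rx": 0, "ry": 0, "rz": 0, "dx": -0.03, "dy": -0.033, "dz": 0, "fingers": 0.085}
    - {"rx": 0, "ry": 0, "rz": 0, "dx": -0.03, "dy": -0.033, "dz": 0, "fingers": 0.085}
    - {"rx": 0, "ry": 0, "rz": 0, "dx": -0.03, "dy": -0.033, "dz": 0, "fingers": 0.085}
    - {"rx": 0, "ry": 0, "rz": 0, "dx": -0.03, "dy": -0.033, "dz": 0, "fingers": 0.085}
    - {"rx": 0, "ry": 0, "rz": 0, "dx": -0.03, "dy": -0.033, "dz": 0, "fingers": 0.085}
    - {"rx": 0, "ry": 0, "rz": 0, "dx": -0.03, "dy": -0.033, "dz": 0, "fingers": 0.085}
    - {"rx": 0, "ry": 0, "rz": 0, "dx": -0.03, "dy": -0.033, "dz": 0, "fingers": 0.085}

```text
time_s: 3.9
position: [0.5471, 0.0436, 0.2315]
tool_rot: [[-0.989, 0.149, 0.0], [0.149, 0.989, 0.0], [-0.0, 0.0, -1.0]]
ft_force: [0.3, 0.3, 0.2]
grip_width: 0.0851
gripper_force: 0.0
```

```bash
python3 pl.py 81.5 0 .623 -.074 .23 .623 -.074 .047
```

```text
t 3.9 pos [0.5471 0.0436 0.2315] q [ -7.8039  21.6771  74.5197   0.0036  83.7846 -89.2642] w 0.08509337294045163 gf 0.0
turn [ 0.0001  0.0003 -0.0007] axes x [-0.989   0.1478  0.    ] z [ 0.  0. -1.]
[ 0.623 -0.074  0.23 ] in turned frame [-0.0925 -0.1051  0.0015]
[ 0.623 -0.074  0.047] in turned frame [0.    0.    0.183]
```

Call:
arm_command:
  deltas:
    - {"rx": 0, "ry": 0, "rz": 0, "dx": -0.0231, "dy": -0.0263, "dz": 0, "fingers": 0.085}
    - {"rx": 0, "ry": 0, "rz": 0, "dx": -0.0231, "dy": -0.0263, "dz": 0, "fingers": 0.085}
    - {"rx": 0, "ry": 0, "rz": 0, "dx": -0.0231, "dy": -0.0263, "dz": 0, "fingers": 0.085}
    - {"rx": 0, "ry": 0, "rz": 0, "dx": -0.0231, "dy": -0.0263, "dz": 0.001, "fingers": 0.085}
    - {"rx": 0, "ry": 0, "rz": 0, "dx": 0, "dy": 0, "dz": 0.03, "fingers": 0.085}
    - {"rx": 0, "ry": 0, "rz": 0, "dx": 0, "dy": 0, "dz": 0.03, "fingers": 0.085}
    - {"rx": 0, "ry": 0, "rz": 0, "dx": 0, "dy": 0, "dz": 0.03, "fingers": 0.085}
    - {"rx": 0, "ry": 0, "rz": 0, "dx": 0, "dy": 0, "dz": 0.03, "fingers": 0.085}
    - {"rx": 0, "ry": 0, "rz": 0, "dx": 0, "dy": 0, "dz": 0.02, "fingers": 0.085}
    - {"rx": 0, "ry": 0, "rz": 0, "dx": 0, "dy": 0, "dz": 0.01, "fingers": 0.085}
    - {"rx": 0, "ry": 0, "rz": 0, "dx": 0, "dy": 0, "dz": 0, "fingers": 0.085}

```text
time_s: 5.0
position: [0.6217, -0.0722, 0.0793]
tool_rot: [[-0.989, 0.148, -0.002], [0.148, 0.989, 0.001], [0.002, 0.0, -1.0]]
ft_force: [0.6, -0.2, 1.0]
grip_width: 0.0845
gripper_force: 0.0
```

```bash
python3 pl.py 81.5 0 .623 -.074 .047
python3 - <<'E'
from h import *
a=shot('scene')['color'][110:270,300:450];b=shot('top')['color'][120:260,340:460]
cv2.imwrite('pics/1.png',np.hstack([cv2.resize(a,(395,421)),cv2.resize(b,(361,421))]))
E
```

```text
t 5.0 pos [ 0.6217 -0.0722  0.0793] q [-17.4476  37.1487  73.7561  -0.0007  69.2162 -98.9203] w 0.08446279624223564 gf 0.0
turn [ 0.0003 -0.0021 -0.0005] axes x [-0.989   0.1478  0.    ] z [ 0.  0. -1.]
[ 0.623 -0.074  0.047] in turned frame [-0.0015 -0.0016  0.0323]
```

View pics/1.png

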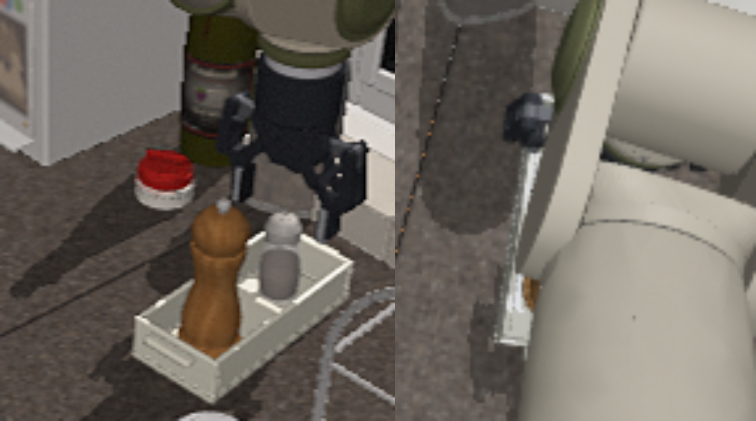

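Call:
arm_command:
  deltas:
    - {"rx": 0, "ry": 0, "rz": 0, "dx": -0.001, "dy": -0.001, "dz": 0.016, "fingers": 0.085}
    - {"rx": 0, "ry": 0, "rz": 0, "dx": 0, "dy": 0, "dz": 0.015, "fingers": 0.085}
    - {"rx": 0, "ry": 0, "rz": 0, "dx": 0, "dy": 0, "dz": 0, "fingers": 0.085}
    - {"rx": 0, "ry": 0, "rz": 0, "dx": 0, "dy": 0, "dz": 0, "fingers": 0.03}
    - {"rx": 0, "ry": 0, "rz": 0, "dx": 0, "dy": 0, "dz": 0, "fingers": 0.03}
    - {"rx": 0, "ry": 0, "rz": 0, "dx": 0, "dy": 0, "dz": 0, "fingers": 0.03}
    - {"rx": 0, "ry": 0, "rz": 0, "dx": 0, "dy": 0, "dz": 0, "fingers": 0.03}
    - {"rx": 0, "ry": 0, "rz": 0, "dx": 0, "dy": 0, "dz": 0, "fingers": 0.03}
    - {"rx": 0, "ry": 0, "rz": 0, "dx": 0, "dy": 0, "dz": 0, "fingers": 0.03}

```text
time_s: 6.0
position: [0.6233, -0.0738, 0.0505]
tool_rot: [[-0.989, 0.148, 0.002], [0.148, 0.989, -0.001], [-0.002, -0.001, -1.0]]
ft_force: [-1.5, -1.4, 6.1]
grip_width: 0.0354
gripper_force: 38.6
```

```bash
python3 pl.py 81.5 0 .623 -.074 .20 .49 .11 .20 .49 .11 .045
```

```text
t 6.0 pos [ 0.6233 -0.0738  0.0505] q [-17.5344  39.1557  75.2257  -0.0231  65.5118 -98.9967] w 0.03540155419453846 gf 38.620825134421466
turn [-0.0007  0.0018 -0.0005] axes x [-0.989   0.1478  0.    ] z [ 0.  0. -1.]
[ 0.623 -0.074  0.2  ] in turned frame [ 0.0003 -0.0002 -0.1495]
[0.49 0.11 0.2 ] in turned frame [0.1587 0.1623 0.    ]
[0.49  0.11  0.045] in turned frame [0.    0.    0.155]
```

Run:
```python
from h import *
a=shot('scene')['color'][170:270,340:450]
cv2.imwrite('pics/2.png',cv2.resize(a,(660,600),interpolation=cv2.INTER_CUBIC))
```

```text
(no output)
```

View pics/2.png

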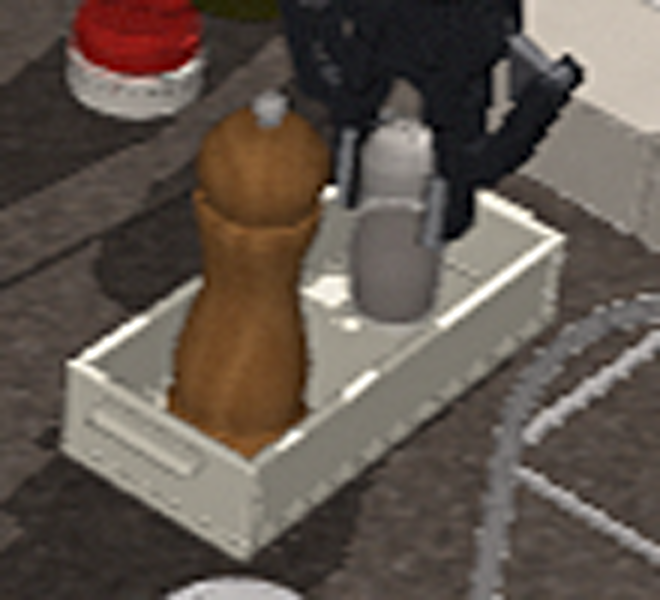

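Call:
arm_command:
  deltas:
    - {"rx": 0, "ry": 0, "rz": 0, "dx": 0, "dy": 0, "dz": -0.01, "fingers": 0.03}
    - {"rx": 0, "ry": 0, "rz": 0, "dx": 0, "dy": 0, "dz": -0.02, "fingers": 0.03}
    - {"rx": 0, "ry": 0, "rz": 0, "dx": 0, "dy": 0, "dz": -0.02, "fingers": 0.03}
    - {"rx": 0, "ry": 0, "rz": 0, "dx": 0, "dy": 0, "dz": 0, "fingers": 0.03}

```text
time_s: 6.45
position: [0.6241, -0.0737, 0.1023]
tool_rot: [[-0.989, 0.148, 0.005], [0.148, 0.989, -0.001], [-0.005, -0.001, -1.0]]
ft_force: [0.4, 0.4, -1.1]
grip_width: 0.0352
gripper_force: 38.6
```

Run:
```python
from h import *
print(env.observe()['position'],env.observe()['grip_width'])
a=shot('scene');L=env.look_for('salt',a)[0];print(L)
cv2.imwrite('pics/3.png',cv2.resize(a['color'][150:270,340:450],(550,600),interpolation=cv2.INTER_CUBIC))
```

```text
[ 0.62414927 -0.07369856  0.10234975] 0.035180211860377716
{'box': [397.7, 171.7, 417.4, 209.3], 'p': 0.77}
```

View pics/3.png

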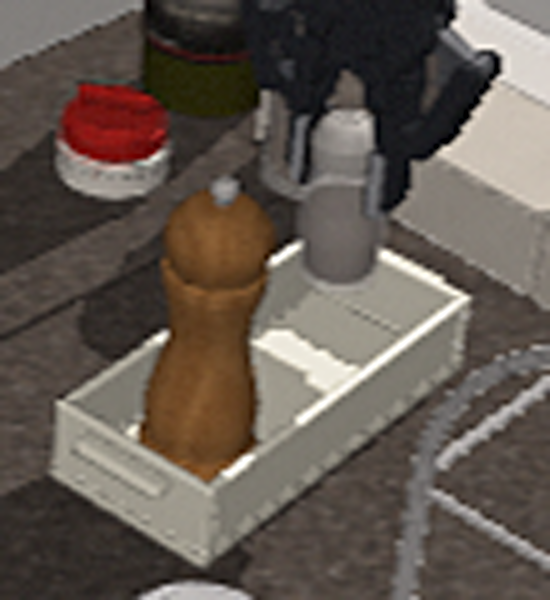

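Call:
arm_command:
  deltas:
    - {"rx": 0, "ry": 0, "rz": 0, "dx": 0, "dy": 0, "dz": -0.03, "fingers": 0.03}
    - {"rx": 0, "ry": 0, "rz": 0, "dx": 0.01, "dy": 0.02, "dz": -0.01, "fingers": 0.03}
    - {"rx": 0, "ry": 0, "rz": 0, "dx": 0.025, "dy": 0.025, "dz": 0, "fingers": 0.03}
    - {"rx": 0, "ry": 0, "rz": 0, "dx": 0.025, "dy": 0.025, "dz": 0, "fingers": 0.03}
    - {"rx": 0, "ry": 0, "rz": 0, "dx": 0.025, "dy": 0.025, "dz": 0, "fingers": 0.03}
    - {"rx": 0, "ry": 0, "rz": 0, "dx": 0.025, "dy": 0.025, "dz": 0, "fingers": 0.03}
    - {"rx": 0, "ry": 0, "rz": 0, "dx": 0.025, "dy": 0.025, "dz": 0, "fingers": 0.03}
    - {"rx": 0, "ry": 0, "rz": 0, "dx": 0.015, "dy": 0.017, "dz": 0.01, "fingers": 0.03}
    - {"rx": 0, "ry": 0, "rz": 0, "dx": 0, "dy": 0, "dz": 0.03, "fingers": 0.03}
    - {"rx": 0, "ry": 0, "rz": 0, "dx": 0, "dy": 0, "dz": 0.03, "fingers": 0.03}
    - {"rx": 0, "ry": 0, "rz": 0, "dx": 0, "dy": 0, "dz": 0, "fingers": 0.03}

```text
time_s: 7.65
position: [0.496, 0.1092, 0.0657]
tool_rot: [[-0.989, 0.148, -0.009], [0.148, 0.989, 0.0], [0.009, -0.001, -1.0]]
ft_force: [-0.5, -1.4, -0.5]
grip_width: 0.035
gripper_force: 39.0
```

```bash
python3 pl.py 81.5 0 .49 .11 .05
```

```text
t 7.65 pos [0.496  0.1092 0.0657] q [ -0.9664  28.7687  94.2888   0.0012  57.4366 -82.4565] w 0.03501450152773595 gf 39.00294473718532
turn [-0.0011 -0.0086 -0.0002] axes x [-0.989   0.1478  0.    ] z [ 0.  0. -1.]
[0.49 0.11 0.05] in turned frame [ 0.0061 -0.0001  0.0157]
```

Call:
arm_command:
  deltas:
    - {"rx": 0, "ry": 0, "rz": 0, "dx": 0, "dy": 0, "dz": 0.01, "fingers": 0.03}
    - {"rx": 0, "ry": 0, "rz": 0, "dx": 0, "dy": 0, "dz": 0.006, "fingers": 0.03}
    - {"rx": 0, "ry": 0, "rz": 0, "dx": 0, "dy": 0, "dz": 0.002, "fingers": 0.03}
    - {"rx": 0, "ry": 0, "rz": 0, "dx": 0, "dy": 0, "dz": 0.002, "fingers": 0.03}
    - {"rx": 0, "ry": 0, "rz": 0, "dx": 0, "dy": 0, "dz": 0, "fingers": 0.03}

```text
time_s: 8.15
position: [0.4987, 0.1089, 0.0495]
tool_rot: [[-0.989, 0.148, 0.0], [0.148, 0.989, 0.0], [-0.0, 0.0, -1.0]]
ft_force: [0.2, 0.0, -1.1]
grip_width: 0.035
gripper_force: 39.0
```

Call:
arm_command:
  deltas:
    - {"rx": 0, "ry": 0, "rz": 0, "dx": 0, "dy": 0, "dz": 0.002, "fingers": 0.03}
    - {"rx": 0, "ry": 0, "rz": 0, "dx": 0, "dy": 0, "dz": 0.002, "fingers": 0.03}
    - {"rx": 0, "ry": 0, "rz": 0, "dx": 0, "dy": 0, "dz": 0, "fingers": 0.03}

```text
time_s: 8.45
position: [0.4985, 0.109, 0.0452]
tool_rot: [[-0.989, 0.148, -0.0], [0.148, 0.989, 0.0], [0.0, -0.0, -1.0]]
ft_force: [-0.3, -0.7, -0.4]
grip_width: 0.0352
gripper_force: 39.0
```

Call:
arm_command:
  deltas:
    - {"rx": 0, "ry": 0, "rz": 0, "dx": 0, "dy": 0, "dz": 0.0015, "fingers": 0.03}
    - {"rx": 0, "ry": 0, "rz": 0, "dx": 0, "dy": 0, "dz": 0, "fingers": 0.03}

```text
time_s: 8.65
position: [0.4988, 0.1089, 0.0444]
tool_rot: [[-0.989, 0.148, 0.001], [0.148, 0.989, -0.0], [-0.001, 0.0, -1.0]]
ft_force: [-1.6, 0.7, 5.3]
grip_width: 0.0354
gripper_force: 39.7
```

Call:
arm_command:
  deltas:
    - {"rx": 0, "ry": 0, "rz": 0, "dx": 0, "dy": 0, "dz": 0, "fingers": 0.06}
    - {"rx": 0, "ry": 0, "rz": 0, "dx": 0, "dy": 0, "dz": 0, "fingers": 0.07}
    - {"rx": 0, "ry": 0, "rz": 0, "dx": 0, "dy": 0, "dz": 0, "fingers": 0.07}
    - {"rx": 0, "ry": 0, "rz": 0, "dx": 0, "dy": 0, "dz": -0.03, "fingers": 0.07}
    - {"rx": 0, "ry": 0, "rz": 0, "dx": 0, "dy": 0, "dz": -0.04, "fingers": 0.07}
    - {"rx": 0, "ry": 0, "rz": 0, "dx": 0, "dy": 0, "dz": -0.04, "fingers": 0.07}
    - {"rx": 0, "ry": 0, "rz": -0.1, "dx": 0, "dy": 0, "dz": -0.04, "fingers": 0.07}
    - {"rx": 0, "ry": 0, "rz": -0.08, "dx": 0, "dy": 0, "dz": -0.03, "fingers": 0.07}

```text
time_s: 9.45
position: [0.4987, 0.109, 0.2264]
tool_rot: [[-0.999, -0.035, 0.002], [-0.035, 0.999, -0.0], [-0.002, -0.0, -1.0]]
ft_force: [0.5, -0.3, -0.2]
grip_width: 0.0699
gripper_force: 0.0
```

```bash
python3 - <<'E'
from h import *
a=shot('scene');b=shot('top')
S=lambda x,y:(180+x/2.926-.3,110+y/2.926-.3)
T=lambda x,y:(210+x/3-.3,120+y/3-.3)
print('pump',atz(b,T(120,362),.158),atz(a,S(203,127),.158),'collar',atz(a,S(206,178),.11))
for n in('lotion','soap','salt','spice'):
  for im in(a,b): print(n,[(np.round(x['location']),atz(im,x['location'],.006),x['p']) for x in env.tip_of(n,im)[:1]])
x=cv2.resize(b['color'][215:285,230:285],(471,600),interpolation=cv2.INTER_CUBIC);y=cv2.resize(a['color'][145:215,230:265],(300,600),interpolation=cv2.INTER_CUBIC)
cv2.imwrite('pics/4.png',np.hstack([x,y]))
E
python3 pl.py 91.9 0 .452 .278 .25 .452 .278 .10
```

```text
pump [0.45658467 0.26760994 0.158     ] [0.45796195 0.28188828 0.158     ] collar [0.45482604 0.28090512 0.11      ]
lotion [(array([252., 206.]), array([0.44809997, 0.27808597, 0.006     ]), 0.88)]
lotion [(array([261., 241.]), array([0.44860423, 0.2715748 , 0.006     ]), 0.69)]
soap [(array([276., 186.]), array([0.55755813, 0.28969491, 0.006     ]), 0.9)]
soap [(array([254., 205.]), array([0.54078075, 0.289957  , 0.006     ]), 0.6)]
salt [(array([317., 221.]), array([0.49771081, 0.10513194, 0.006     ]), 0.81)]
salt []
spice [(array([224., 225.]), array([0.34909743, 0.28128011, 0.006     ]), 0.63)]
spice [(array([258., 279.]), array([0.35368788, 0.27497828, 0.006     ]), 0.77)]
t 9.95 pos [0.4984 0.109  0.2229] q [ -0.9827  18.2323  81.3207  -0.0006  80.5489 -92.7542] w 0.06998497547467572 gf 0.0
turn [ 0.0001 -0.0018 -0.0022] axes x [-0.9995 -0.0332  0.    ] z [ 0.  0. -1.]
[0.452 0.278 0.25 ] in turned frame [ 0.0407  0.1705 -0.0271]
[0.452 0.278 0.1  ] in turned frame [0.   0.   0.15]
```

View pics/4.png

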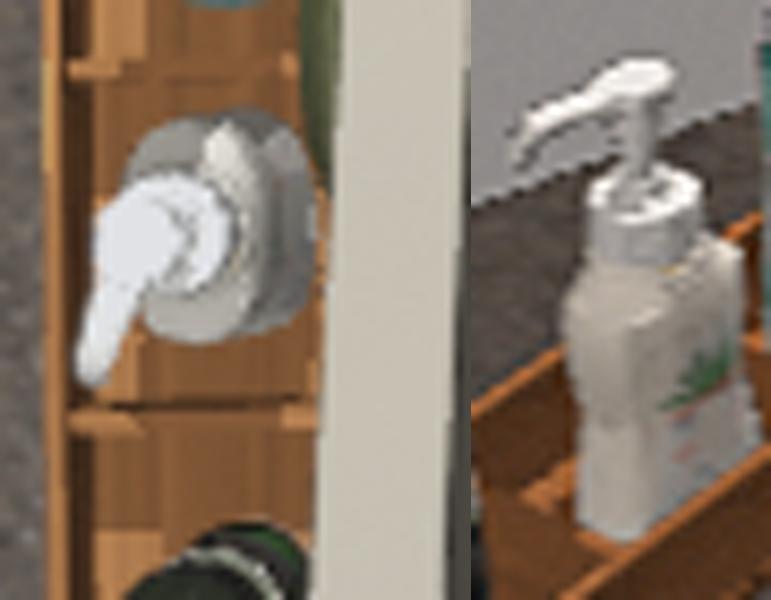

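```bash
python3 - <<'E'
from h import *
a=shot('scene');b=shot('top')
print(meet(a,(249.7,153.7),b,(245.2,243.6)),meet(a,(250.3,167.8),b,(252.2,242.4)))
E
python3 pl.py 91.9 0 .452 .278 .25 .452 .278 .095
```

```text
(array([0.45079115, 0.27479573, 0.1623575 ]), np.float64(0.00303755433553526)) (array([0.44952511, 0.27087063, 0.12392242]), np.float64(0.00437609969053042))
t 10.05 pos [0.4985 0.109  0.2233] q [ -0.9803  18.2094  81.2906  -0.001   80.5576 -92.7603] w 0.07022105692371432 gf 0.0
turn [ 0.     -0.001  -0.0021] axes x [-0.9995 -0.0332  0.    ] z [ 0.  0. -1.]
[0.452 0.278 0.25 ] in turned frame [ 0.0409  0.1705 -0.0267]
[0.452 0.278 0.095] in turned frame [0.    0.    0.155]
```

Call:
arm_command:
  deltas:
    - {"rx": 0, "ry": 0, "rz": 0, "dx": 0.007, "dy": 0.028, "dz": 0, "fingers": 0.07}
    - {"rx": 0, "ry": 0, "rz": 0, "dx": 0.0072, "dy": 0.028, "dz": 0, "fingers": 0.07}
    - {"rx": 0, "ry": 0, "rz": 0, "dx": 0.0072, "dy": 0.028, "dz": 0, "fingers": 0.07}
    - {"rx": 0, "ry": 0, "rz": 0, "dx": 0.0072, "dy": 0.028, "dz": 0, "fingers": 0.07}
    - {"rx": 0, "ry": 0, "rz": 0, "dx": 0.0072, "dy": 0.028, "dz": 0, "fingers": 0.07}
    - {"rx": 0, "ry": 0, "rz": 0, "dx": 0.0072, "dy": 0.0275, "dz": 0, "fingers": 0.07}
    - {"rx": 0, "ry": 0, "rz": 0, "dx": 0, "dy": 0, "dz": 0.03, "fingers": 0.07}
    - {"rx": 0, "ry": 0, "rz": 0, "dx": 0, "dy": 0, "dz": 0.03, "fingers": 0.07}
    - {"rx": 0, "ry": 0, "rz": 0, "dx": 0, "dy": 0, "dz": 0.03, "fingers": 0.07}
    - {"rx": 0, "ry": 0, "rz": 0, "dx": 0, "dy": 0, "dz": 0.02, "fingers": 0.07}
    - {"rx": 0, "ry": 0, "rz": 0, "dx": 0, "dy": 0, "dz": 0.01, "fingers": 0.07}
    - {"rx": 0, "ry": 0, "rz": 0, "dx": 0, "dy": 0, "dz": 0, "fingers": 0.07}

```text
time_s: 11.25
position: [0.45, 0.2749, 0.1029]
tool_rot: [[-1.0, -0.031, -0.002], [-0.031, 1.0, -0.001], [0.002, -0.001, -1.0]]
ft_force: [0.2, 0.3, 1.2]
grip_width: 0.0698
gripper_force: 0.0
```

```bash
python3 pl.py 91.9 0 .450 .275 .095;python3 - <<'E'
from h import *
a=shot('scene')
cv2.imwrite('pics/5.png',cv2.resize(a['color'][100:240,190:310],(514,600),interpolation=cv2.INTER_CUBIC))
E
```

```text
t 11.25 pos [0.45   0.2749 0.1029] q [ 18.5462  27.1964  89.0272  -0.0018  63.9027 -73.2353] w 0.06983376634676795 gf 0.0
turn [-0.0007 -0.0021 -0.0021] axes x [-0.9995 -0.0332  0.    ] z [ 0.  0. -1.]
[0.45  0.275 0.095] in turned frame [0.     0.0001 0.0079]
```

View pics/5.png

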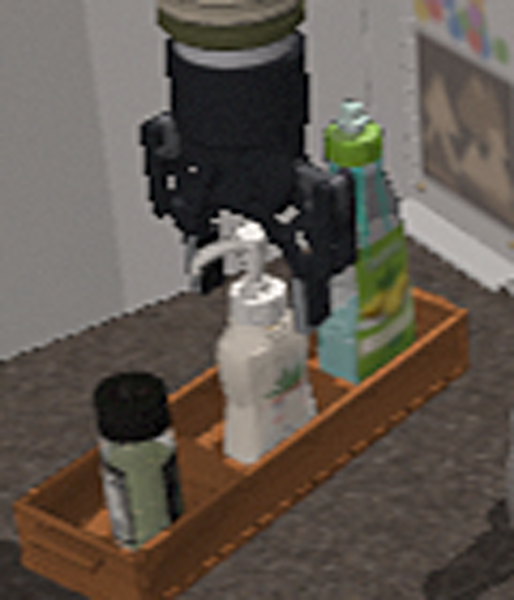

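Call:
arm_command:
  deltas:
    - {"rx": 0, "ry": 0, "rz": 0, "dx": 0, "dy": 0, "dz": 0.003, "fingers": 0.07}
    - {"rx": 0, "ry": 0, "rz": 0, "dx": 0, "dy": 0, "dz": 0.003, "fingers": 0.07}
    - {"rx": 0, "ry": 0, "rz": 0, "dx": 0, "dy": 0, "dz": 0, "fingers": 0.05}
    - {"rx": 0, "ry": 0, "rz": 0, "dx": 0, "dy": 0, "dz": 0, "fingers": 0.04}
    - {"rx": 0, "ry": 0, "rz": 0, "dx": 0, "dy": 0, "dz": 0, "fingers": 0.03}
    - {"rx": 0, "ry": 0, "rz": 0, "dx": 0, "dy": 0, "dz": 0, "fingers": 0.02}
    - {"rx": 0, "ry": 0, "rz": 0, "dx": 0, "dy": 0, "dz": 0, "fingers": 0.01}
    - {"rx": 0, "ry": 0, "rz": 0, "dx": 0, "dy": 0, "dz": 0, "fingers": 0.01}
  squeeze: 25

```text
time_s: 12.1
position: [0.4506, 0.2752, 0.0982]
tool_rot: [[-1.0, -0.031, 0.001], [-0.031, 1.0, 0.0], [-0.001, 0.0, -1.0]]
ft_force: [-0.2, 0.6, 5.2]
grip_width: 0.0327
gripper_force: 25.0
```

Call:
arm_command:
  deltas:
    - {"rx": 0, "ry": 0, "rz": 0, "dx": 0, "dy": 0, "dz": 0, "fingers": 0.05}
    - {"rx": 0, "ry": 0, "rz": 0, "dx": 0, "dy": 0, "dz": -0.007, "fingers": 0.05}
    - {"rx": 0, "ry": 0, "rz": 0, "dx": 0, "dy": 0, "dz": 0, "fingers": 0.04}
    - {"rx": 0, "ry": 0, "rz": 0, "dx": 0, "dy": 0, "dz": 0, "fingers": 0.03}
    - {"rx": 0, "ry": 0, "rz": 0, "dx": 0, "dy": 0, "dz": 0, "fingers": 0.02}
    - {"rx": 0, "ry": 0, "rz": 0, "dx": 0, "dy": 0, "dz": 0, "fingers": 0.01}
    - {"rx": 0, "ry": 0, "rz": 0, "dx": 0, "dy": 0, "dz": 0, "fingers": 0.01}
    - {"rx": 0, "ry": 0, "rz": 0, "dx": 0, "dy": 0, "dz": 0, "fingers": 0.01}

```text
time_s: 12.9
position: [0.4506, 0.2752, 0.1051]
tool_rot: [[-1.0, -0.031, 0.001], [-0.031, 1.0, 0.0], [-0.001, 0.0, -1.0]]
ft_force: [0.6, 0.9, 5.4]
grip_width: 0.0304
gripper_force: 24.4
```

Call:
arm_command:
  deltas:
    - {"rx": 0, "ry": 0, "rz": 0, "dx": 0, "dy": 0, "dz": 0, "fingers": 0.01}
    - {"rx": 0, "ry": 0, "rz": 0, "dx": 0, "dy": 0, "dz": -0.005, "fingers": 0.01}
    - {"rx": 0, "ry": 0, "rz": 0, "dx": 0, "dy": 0, "dz": -0.01, "fingers": 0.01}
    - {"rx": 0, "ry": 0, "rz": 0, "dx": 0, "dy": 0, "dz": 0, "fingers": 0.01}
    - {"rx": 0, "ry": 0, "rz": 0, "dx": 0, "dy": 0, "dz": 0, "fingers": 0.01}
  squeeze: 40

```text
time_s: 13.4
position: [0.4504, 0.275, 0.12]
tool_rot: [[-1.0, -0.031, 0.0], [-0.031, 1.0, 0.0], [-0.0, 0.0, -1.0]]
ft_force: [0.7, -0.6, -0.0]
grip_width: 0.03
gripper_force: 39.1
```

Run:
```python
from h import *
a=shot('scene')
print(env.look_for('lotion',a)[:1])
cv2.imwrite('pics/6.png',cv2.resize(a['color'][130:230,220:300],(480,600),interpolation=cv2.INTER_CUBIC))
```

```text
[{'box': [236.9, 148.6, 264.3, 203.1], 'p': 0.68}]
```

View pics/6.png

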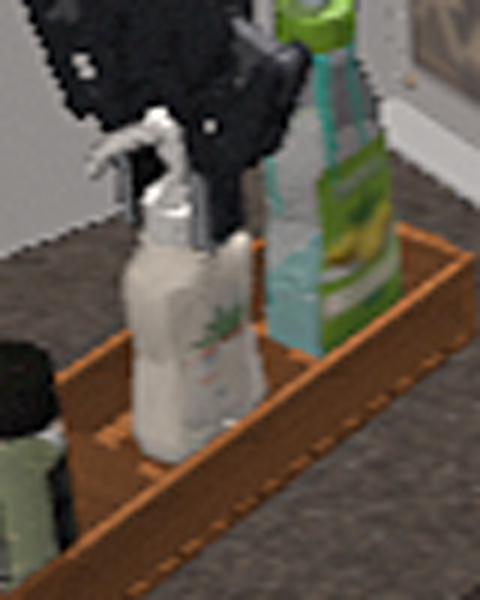

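Call:
arm_command:
  deltas:
    - {"rx": 0, "ry": 0, "rz": 0, "dx": 0, "dy": 0, "dz": -0.02, "fingers": 0.01}
    - {"rx": 0, "ry": 0, "rz": 0, "dx": 0, "dy": 0, "dz": -0.03, "fingers": 0.01}
    - {"rx": 0, "ry": 0, "rz": 0, "dx": 0, "dy": 0, "dz": -0.03, "fingers": 0.01}
    - {"rx": 0, "ry": 0, "rz": 0, "dx": 0, "dy": 0, "dz": -0.03, "fingers": 0.01}
    - {"rx": 0, "ry": 0, "rz": 0, "dx": 0, "dy": 0, "dz": -0.02, "fingers": 0.01}
    - {"rx": 0, "ry": 0, "rz": 0, "dx": 0, "dy": 0, "dz": 0, "fingers": 0.01}

```text
time_s: 14.1
position: [0.4512, 0.2754, 0.2521]
tool_rot: [[-1.0, -0.031, 0.005], [-0.031, 1.0, 0.002], [-0.005, 0.001, -1.0]]
ft_force: [-0.0, 0.5, -0.9]
grip_width: 0.0301
gripper_force: 39.2
```

```bash
python3 - <<'E'
from h import *
a=shot('scene')
print(env.look_for('lotion',a)[:1], proj(a,[.45,.275,.145]),proj(a,[.45,.275,.30]))
E
python3 pl.py 91.9 0 .46 .11 .25 .617 .05 .25 .617 -.078 .25
python3 pl.py 81.5 0 .46 .11 .25 .617 .05 .25 .617 -.078 .25
```

```text
[{'box': [230.1, 96.1, 263.3, 161.4], 'p': 0.68}] [249.37391147 159.91619048] [243.69744663 100.48611507]
t 14.2 pos [0.4501 0.2749 0.2489] q [ 18.5482  18.8451  75.956   -0.0016  85.2632 -73.2395] w 0.02967567986649307 gf 39.19823338917922
turn [-0.0003 -0.0011 -0.002 ] axes x [-0.9995 -0.0332  0.    ] z [ 0.  0. -1.]
[0.46 0.11 0.25] in turned frame [-0.0045 -0.1652 -0.0011]
[0.617 0.05  0.25 ] in turned frame [-0.1549 -0.0652  0.    ]
[ 0.617 -0.078  0.25 ] in turned frame [ 0.0042 -0.1279  0.    ]
t 14.2 pos [0.4501 0.2749 0.2489] q [ 18.5482  18.8451  75.956   -0.0016  85.2632 -73.2395] w 0.02967567986649307 gf 39.19823338917922
turn [-0.0004 -0.001   0.1796] axes x [-0.989   0.1478  0.    ] z [ 0.  0. -1.]
[0.46 0.11 0.25] in turned frame [-0.0342 -0.1617 -0.0011]
[0.617 0.05  0.25 ] in turned frame [-0.1641 -0.0361  0.    ]
[ 0.617 -0.078  0.25 ] in turned frame [-0.0189 -0.1266  0.    ]
```

Call:
arm_command:
  deltas:
    - {"rx": 0, "ry": 0, "rz": 0, "dx": 0, "dy": -0.02, "dz": 0, "fingers": 0.01}
    - {"rx": 0, "ry": 0, "rz": 0, "dx": -0.001, "dy": -0.03, "dz": 0, "fingers": 0.01}
    - {"rx": 0, "ry": 0, "rz": 0, "dx": -0.001, "dy": -0.03, "dz": 0, "fingers": 0.01}
    - {"rx": 0, "ry": 0, "rz": 0, "dx": -0.001, "dy": -0.03, "dz": 0, "fingers": 0.01}
    - {"rx": 0, "ry": 0, "rz": 0, "dx": -0.001, "dy": -0.03, "dz": 0, "fingers": 0.01}
    - {"rx": 0, "ry": 0, "rz": 0, "dx": 0, "dy": -0.025, "dz": 0, "fingers": 0.01}
    - {"rx": 0, "ry": 0, "rz": 0.09, "dx": 0, "dy": 0, "dz": 0, "fingers": 0.01}
    - {"rx": 0, "ry": 0, "rz": 0.09, "dx": 0, "dy": 0, "dz": 0, "fingers": 0.01}
    - {"rx": 0, "ry": 0, "rz": 0, "dx": -0.033, "dy": -0.007, "dz": 0, "fingers": 0.01}
    - {"rx": 0, "ry": 0, "rz": 0, "dx": -0.033, "dy": -0.007, "dz": 0, "fingers": 0.01}
    - {"rx": 0, "ry": 0, "rz": 0, "dx": -0.033, "dy": -0.007, "dz": 0, "fingers": 0.01}
    - {"rx": 0, "ry": 0, "rz": 0, "dx": -0.033, "dy": -0.007, "dz": 0, "fingers": 0.01}

```text
time_s: 15.4
position: [0.5866, 0.0625, 0.2477]
tool_rot: [[-0.989, 0.148, -0.003], [0.148, 0.989, 0.0], [0.003, -0.0, -1.0]]
ft_force: [0.0, 0.3, -0.7]
grip_width: 0.0302
gripper_force: 39.4
```

```bash
python3 pl.py 81.5 0 .617 .04 .25 .617 -.078 .25 .617 -.078 .108
```

```text
t 15.4 pos [0.5866 0.0625 0.2477] q [ -5.4118  25.3963  65.7667   0.0017  89.0371 -86.879 ] w 0.030249003020707578 gf 39.35097621346358
turn [-0.0002 -0.0035 -0.0006] axes x [-0.989   0.1478  0.    ] z [ 0.  0. -1.]
[0.617 0.04  0.25 ] in turned frame [-0.0334 -0.0177 -0.0023]
[ 0.617 -0.078  0.25 ] in turned frame [-0.0174 -0.1167  0.    ]
[ 0.617 -0.078  0.108] in turned frame [0.    0.    0.142]
```

Call:
arm_command:
  deltas:
    - {"rx": 0, "ry": 0, "rz": 0, "dx": -0.028, "dy": -0.018, "dz": 0, "fingers": 0.01}
    - {"rx": 0, "ry": 0, "rz": 0, "dx": -0.0035, "dy": -0.03, "dz": 0, "fingers": 0.01}
    - {"rx": 0, "ry": 0, "rz": 0, "dx": -0.0035, "dy": -0.03, "dz": 0, "fingers": 0.01}
    - {"rx": 0, "ry": 0, "rz": 0, "dx": -0.0035, "dy": -0.03, "dz": 0, "fingers": 0.01}
    - {"rx": 0, "ry": 0, "rz": 0, "dx": -0.0035, "dy": -0.022, "dz": 0, "fingers": 0.01}
    - {"rx": 0, "ry": 0, "rz": 0, "dx": 0, "dy": 0, "dz": 0.02, "fingers": 0.01}
    - {"rx": 0, "ry": 0, "rz": 0, "dx": 0, "dy": 0, "dz": 0.02, "fingers": 0.01}
    - {"rx": 0, "ry": 0, "rz": 0, "dx": 0, "dy": 0, "dz": 0.02, "fingers": 0.01}
    - {"rx": 0, "ry": 0, "rz": 0, "dx": 0, "dy": 0, "dz": 0, "fingers": 0.01}
    - {"rx": 0, "ry": 0, "rz": 0, "dx": 0, "dy": 0, "dz": 0, "fingers": 0.01}

```text
time_s: 16.4
position: [0.608, -0.0717, 0.1891]
tool_rot: [[-0.989, 0.148, -0.002], [0.148, 0.989, 0.001], [0.002, 0.0, -1.0]]
ft_force: [0.3, 0.1, -0.7]
grip_width: 0.03
gripper_force: 39.4
```

```bash
python3 pl.py 81.5 0 .617 -.078 .108
python3 - <<'E'
from h import *
a=shot('scene')
print(env.look_for('lotion',a)[:1])
for n in('mill','salt','soap'):print(n,[atz(a,x['location'],.0)for x in env.tip_of(n,a)[:1]])
cv2.imwrite('pics/7.png',cv2.resize(a['color'][110:270,330:450],(450,600),interpolation=cv2.INTER_CUBIC))
E
```

```text
t 16.4 pos [ 0.608  -0.0717  0.1891] q [-17.7927  29.8771  67.8475   0.0012  82.3851 -99.2664] w 0.030037723710572832 gf 39.360222972754855
turn [ 0.0003 -0.0019 -0.0005] axes x [-0.989   0.1478  0.    ] z [ 0.  0. -1.]
[ 0.617 -0.078  0.108] in turned frame [-0.0098 -0.0049  0.0811]
[]
mill [array([ 0.52437616, -0.06057928,  0.        ])]
salt [array([ 0.5650033 , -0.06775324,  0.        ])]
soap [array([0.56942939, 0.29722613, 0.        ])]
```

View pics/7.png

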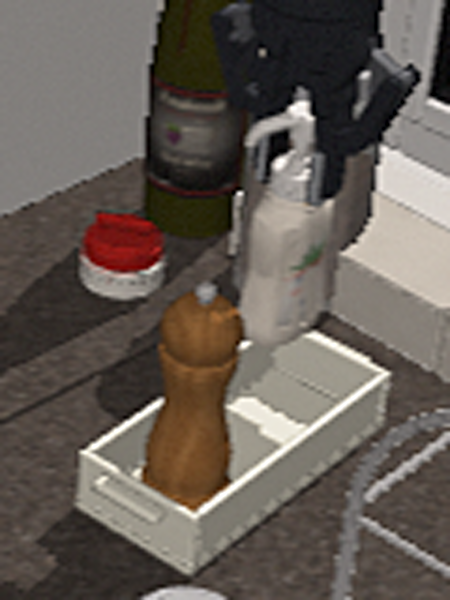

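Call:
arm_command:
  deltas:
    - {"rx": 0, "ry": 0, "rz": 0, "dx": -0.0098, "dy": -0.005, "dz": 0, "fingers": 0.01}
    - {"rx": 0, "ry": 0, "rz": 0, "dx": 0, "dy": 0, "dz": 0.02, "fingers": 0.01}
    - {"rx": 0, "ry": 0, "rz": 0, "dx": 0, "dy": 0, "dz": 0.02, "fingers": 0.01}
    - {"rx": 0, "ry": 0, "rz": 0, "dx": 0, "dy": 0, "dz": 0.02, "fingers": 0.01}
    - {"rx": 0, "ry": 0, "rz": 0, "dx": 0, "dy": 0, "dz": 0.015, "fingers": 0.01}
    - {"rx": 0, "ry": 0, "rz": 0, "dx": 0, "dy": 0, "dz": 0.004, "fingers": 0.01}
    - {"rx": 0, "ry": 0, "rz": 0, "dx": 0, "dy": 0, "dz": 0, "fingers": 0.01}
    - {"rx": 0, "ry": 0, "rz": 0, "dx": 0, "dy": 0, "dz": 0.0025, "fingers": 0.01}
    - {"rx": 0, "ry": 0, "rz": 0, "dx": 0, "dy": 0, "dz": 0, "fingers": 0.01}

```text
time_s: 17.55
position: [0.6174, -0.0782, 0.109]
tool_rot: [[-0.989, 0.148, 0.001], [0.148, 0.989, -0.0], [-0.001, -0.0, -1.0]]
ft_force: [-0.5, -0.7, -0.0]
grip_width: 0.03
gripper_force: 39.4
```

Call:
arm_command:
  deltas:
    - {"rx": 0, "ry": 0, "rz": 0, "dx": 0, "dy": 0, "dz": 0.0015, "fingers": 0.01}
    - {"rx": 0, "ry": 0, "rz": 0, "dx": 0, "dy": 0, "dz": 0, "fingers": 0.01}

```text
time_s: 17.75
position: [0.6172, -0.0782, 0.107]
tool_rot: [[-0.989, 0.148, 0.0], [0.148, 0.989, -0.0], [-0.0, -0.0, -1.0]]
ft_force: [0.2, 0.0, -1.3]
grip_width: 0.0303
gripper_force: 39.4
```

Call:
arm_command:
  deltas:
    - {"rx": 0, "ry": 0, "rz": 0, "dx": 0, "dy": 0, "dz": 0.0015, "fingers": 0.01}
    - {"rx": 0, "ry": 0, "rz": 0, "dx": 0, "dy": 0, "dz": 0, "fingers": 0.01}
    - {"rx": 0, "ry": 0, "rz": 0, "dx": 0, "dy": 0, "dz": 0.0015, "fingers": 0.01}
    - {"rx": 0, "ry": 0, "rz": 0, "dx": 0, "dy": 0, "dz": 0, "fingers": 0.01}

```text
time_s: 18.15
position: [0.6177, -0.0782, 0.1052]
tool_rot: [[-0.989, 0.148, 0.002], [0.148, 0.989, -0.001], [-0.002, -0.0, -1.0]]
ft_force: [-2.0, 1.9, 7.5]
grip_width: 0.03
gripper_force: 40.4
```

Call:
arm_command:
  deltas:
    - {"rx": 0, "ry": 0, "rz": 0, "dx": 0, "dy": 0, "dz": 0, "fingers": 0.05}
    - {"rx": 0, "ry": 0, "rz": 0, "dx": 0, "dy": 0, "dz": 0, "fingers": 0.06}
    - {"rx": 0, "ry": 0, "rz": 0, "dx": 0, "dy": 0, "dz": 0, "fingers": 0.06}
    - {"rx": 0, "ry": 0, "rz": 0, "dx": 0, "dy": 0, "dz": -0.02, "fingers": 0.06}
    - {"rx": 0, "ry": 0, "rz": 0, "dx": 0, "dy": 0, "dz": -0.03, "fingers": 0.06}
    - {"rx": 0, "ry": 0, "rz": 0, "dx": 0, "dy": 0, "dz": -0.03, "fingers": 0.06}
    - {"rx": 0, "ry": 0, "rz": 0, "dx": 0, "dy": 0, "dz": -0.03, "fingers": 0.085}
    - {"rx": 0, "ry": 0, "rz": 0, "dx": 0, "dy": 0, "dz": 0, "fingers": 0.085}

```text
time_s: 18.95
position: [0.6185, -0.0786, 0.2181]
tool_rot: [[-0.989, 0.148, 0.007], [0.148, 0.989, -0.002], [-0.008, -0.001, -1.0]]
ft_force: [0.3, 0.3, 0.2]
grip_width: 0.0848
gripper_force: 0.0
```

```bash
python3 pl.py 81.5 0 .52 -.0625 .21 .52 -.0625 .11
python3 - <<'E'
from h import *
a=shot('scene');b=shot('top')
for n in('lotion','mill','salt','soap'):
  for im in(a,b):print(n,[(np.round(x['location'],1),atz(im,x['location'],.006))for x in env.tip_of(n,im)[:1]],[x['box']for x in env.look_for(n,im)[:1]])
E
```

```text
t 18.95 pos [ 0.6185 -0.0786  0.2181] q [-18.1037  29.6166  63.4249   0.0005  86.5134 -99.5814] w 0.08482549815188596 gf 0.0
turn [-0.0013  0.0077 -0.0004] axes x [-0.989   0.1478  0.    ] z [ 0.  0. -1.]
[ 0.52   -0.0625  0.21  ] in turned frame [0.0998 0.0013 0.0081]
[ 0.52   -0.0625  0.11  ] in turned frame [0.  0.  0.1]
lotion [(array([405.4, 223.7]), array([ 0.61708975, -0.07969974,  0.006     ]))] [[397.5, 167.6, 420.9, 227.3]]
lotion [(array([399.5, 178.5]), array([ 0.61242479, -0.07796046,  0.006     ]))] [[390.6, 162.1, 403.7, 190.9]]
mill [(array([379.4, 238.6]), array([ 0.52875888, -0.05666856,  0.006     ]))] [[367.6, 185.8, 396.5, 248.6]]
mill [(array([391. , 215.8]), array([ 0.51744797, -0.0566791 ,  0.006     ]))] [[379.7, 202.6, 401.8, 225.6]]
salt [(array([314.1, 222.6]), array([0.48646344, 0.10674482, 0.006     ]))] [[306.4, 191.7, 327.7, 226.0]]
salt [(array([326.7, 222.1]), array([0.49946983, 0.10544156, 0.006     ]))] [[317.8, 215.7, 335.5, 230.1]]
soap [(array([275.7, 186. ]), array([0.55544075, 0.2900601 , 0.006     ]))] [[263.3, 125.0, 288.0, 192.0]]
soap [(array([259.7, 203. ]), array([0.54578618, 0.2763115 , 0.006     ]))] [[232.0, 184.0, 264.5, 219.6]]
```

Call:
arm_command:
  deltas:
    - {"rx": 0, "ry": 0, "rz": 0, "dx": 0.025, "dy": 0, "dz": 0, "fingers": 0.085}
    - {"rx": 0, "ry": 0, "rz": 0, "dx": 0.03, "dy": 0, "dz": 0, "fingers": 0.085}
    - {"rx": 0, "ry": 0, "rz": 0, "dx": 0.025, "dy": 0, "dz": 0, "fingers": 0.085}
    - {"rx": 0, "ry": 0, "rz": 0, "dx": 0.018, "dy": 0.001, "dz": 0, "fingers": 0.085}
    - {"rx": 0, "ry": 0, "rz": 0, "dx": 0, "dy": 0, "dz": 0.03, "fingers": 0.085}
    - {"rx": 0, "ry": 0, "rz": 0, "dx": 0, "dy": 0, "dz": 0.03, "fingers": 0.085}
    - {"rx": 0, "ry": 0, "rz": 0, "dx": 0, "dy": 0, "dz": 0.025, "fingers": 0.085}
    - {"rx": 0, "ry": 0, "rz": 0, "dx": 0, "dy": 0, "dz": 0.015, "fingers": 0.085}
    - {"rx": 0, "ry": 0, "rz": 0, "dx": 0, "dy": 0, "dz": 0, "fingers": 0.085}
    - {"rx": 0, "ry": 0, "rz": 0, "dx": 0, "dy": 0, "dz": 0, "fingers": 0.085}

```text
time_s: 20.85
position: [0.5207, -0.0628, 0.1144]
tool_rot: [[-0.989, 0.148, 0.001], [0.148, 0.989, -0.0], [-0.001, -0.0, -1.0]]
ft_force: [-0.2, 0.4, -0.9]
grip_width: 0.085
gripper_force: 0.0
```

Call:
arm_command:
  deltas:
    - {"rx": 0, "ry": 0, "rz": 0, "dx": 0, "dy": 0, "dz": 0.005, "fingers": 0.085}
    - {"rx": 0, "ry": 0, "rz": 0, "dx": 0, "dy": 0, "dz": 0, "fingers": 0.07}
    - {"rx": 0, "ry": 0, "rz": 0, "dx": 0, "dy": 0, "dz": 0, "fingers": 0.06}
    - {"rx": 0, "ry": 0, "rz": 0, "dx": 0, "dy": 0, "dz": 0, "fingers": 0.05}
    - {"rx": 0, "ry": 0, "rz": 0, "dx": 0, "dy": 0, "dz": 0, "fingers": 0.03}
    - {"rx": 0, "ry": 0, "rz": 0, "dx": 0, "dy": 0, "dz": 0, "fingers": 0.03}
    - {"rx": 0, "ry": 0, "rz": 0, "dx": 0, "dy": 0, "dz": 0, "fingers": 0.03}
  squeeze: 50

```text
time_s: 21.55
position: [0.5208, -0.0629, 0.1097]
tool_rot: [[-0.989, 0.148, 0.002], [0.148, 0.989, -0.001], [-0.002, -0.0, -1.0]]
ft_force: [-0.3, -0.1, 5.4]
grip_width: 0.0471
gripper_force: 50.6
```

Call:
arm_command:
  deltas:
    - {"rx": 0, "ry": 0, "rz": 0, "dx": 0, "dy": 0, "dz": -0.01, "fingers": 0.03}
    - {"rx": 0, "ry": 0, "rz": 0, "dx": 0, "dy": 0, "dz": -0.025, "fingers": 0.03}
    - {"rx": 0, "ry": 0, "rz": 0, "dx": 0, "dy": 0, "dz": -0.03, "fingers": 0.03}
    - {"rx": 0, "ry": 0, "rz": 0, "dx": 0, "dy": 0, "dz": -0.025, "fingers": 0.03}
    - {"rx": 0, "ry": 0, "rz": 0, "dx": 0, "dy": 0, "dz": -0.01, "fingers": 0.03}

```text
time_s: 22.05
position: [0.5209, -0.0628, 0.2114]
tool_rot: [[-0.989, 0.148, 0.004], [0.148, 0.989, -0.001], [-0.004, -0.001, -1.0]]
ft_force: [-0.1, 0.0, -2.6]
grip_width: 0.047
gripper_force: 51.8
```

```bash
python3 pl.py 81.5 0 .41 .10 .21 .41 .10 .105
python3 - <<'E'
from h import *
a=shot('scene')
for n in('mill',):
  for im in(a,):print(n,[x['box']for x in env.look_for(n,im)[:1]])
E
```

```text
t 22.05 pos [ 0.5209 -0.0628  0.2114] q [ -19.8147   20.0845   80.4928    0.0003   79.2093 -101.2936] w 0.046958974600615704 gf 51.750615808341536
turn [-0.0007  0.0037 -0.0004] axes x [-0.989   0.1478  0.    ] z [ 0.  0. -1.]
[0.41 0.1  0.21] in turned frame [0.1337 0.1446 0.0014]
[0.41  0.1   0.105] in turned frame [0.    0.    0.105]
mill [[368.5, 145.0, 397.1, 214.0]]
```

Call:
arm_command:
  deltas:
    - {"rx": 0, "ry": 0, "rz": 0, "dx": 0.012, "dy": 0.013, "dz": 0, "fingers": 0.03}
    - {"rx": 0, "ry": 0, "rz": 0, "dx": 0.023, "dy": 0.025, "dz": 0, "fingers": 0.03}
    - {"rx": 0, "ry": 0, "rz": 0, "dx": 0.023, "dy": 0.025, "dz": 0, "fingers": 0.03}
    - {"rx": 0, "ry": 0, "rz": 0, "dx": 0.023, "dy": 0.025, "dz": 0, "fingers": 0.03}
    - {"rx": 0, "ry": 0, "rz": 0, "dx": 0.023, "dy": 0.025, "dz": 0, "fingers": 0.03}
    - {"rx": 0, "ry": 0, "rz": 0, "dx": 0.02, "dy": 0.021, "dz": 0, "fingers": 0.03}
    - {"rx": 0, "ry": 0, "rz": 0, "dx": 0.01, "dy": 0.01, "dz": 0.01, "fingers": 0.03}
    - {"rx": 0, "ry": 0, "rz": 0, "dx": 0, "dy": 0, "dz": 0.025, "fingers": 0.03}
    - {"rx": 0, "ry": 0, "rz": 0, "dx": 0, "dy": 0, "dz": 0.03, "fingers": 0.03}
    - {"rx": 0, "ry": 0, "rz": 0, "dx": 0, "dy": 0, "dz": 0.025, "fingers": 0.03}
    - {"rx": 0, "ry": 0, "rz": 0, "dx": 0, "dy": 0, "dz": 0.009, "fingers": 0.03}
    - {"rx": 0, "ry": 0, "rz": 0, "dx": 0, "dy": 0, "dz": 0, "fingers": 0.03}

```text
time_s: 23.35
position: [0.4083, 0.0996, 0.1086]
tool_rot: [[-0.989, 0.148, -0.004], [0.148, 0.989, 0.0], [0.004, -0.0, -1.0]]
ft_force: [-0.3, -0.5, -1.7]
grip_width: 0.047
gripper_force: 51.9
```

Creep to touch.

Call:
arm_command:
  deltas:
    - {"rx": 0, "ry": 0, "rz": 0, "dx": 0, "dy": 0, "dz": 0, "fingers": 0.03}
    - {"rx": 0, "ry": 0, "rz": 0, "dx": 0, "dy": 0, "dz": 0.002, "fingers": 0.03}
    - {"rx": 0, "ry": 0, "rz": 0, "dx": 0, "dy": 0, "dz": 0.0015, "fingers": 0.03}
    - {"rx": 0, "ry": 0, "rz": 0, "dx": 0, "dy": 0, "dz": 0, "fingers": 0.03}

```text
time_s: 23.75
position: [0.4093, 0.0996, 0.1066]
tool_rot: [[-0.989, 0.148, 0.001], [0.148, 0.989, -0.0], [-0.001, 0.0, -1.0]]
ft_force: [0.6, 0.6, -1.4]
grip_width: 0.0467
gripper_force: 51.9
```

Call:
arm_command:
  deltas:
    - {"rx": 0, "ry": 0, "rz": 0, "dx": 0, "dy": 0, "dz": 0.0015, "fingers": 0.03}
    - {"rx": 0, "ry": 0, "rz": 0, "dx": 0, "dy": 0, "dz": 0.0015, "fingers": 0.03}
    - {"rx": 0, "ry": 0, "rz": 0, "dx": 0, "dy": 0, "dz": 0, "fingers": 0.03}

```text
time_s: 24.05
position: [0.4096, 0.0995, 0.1037]
tool_rot: [[-0.989, 0.148, 0.001], [0.148, 0.989, -0.0], [-0.001, -0.0, -1.0]]
ft_force: [-1.1, 0.1, 2.9]
grip_width: 0.0468
gripper_force: 52.4
```

Call:
arm_command:
  deltas:
    - {"rx": 0, "ry": 0, "rz": 0, "dx": 0, "dy": 0, "dz": 0, "fingers": 0.06}
    - {"rx": 0, "ry": 0, "rz": 0, "dx": 0, "dy": 0, "dz": 0, "fingers": 0.075}
    - {"rx": 0, "ry": 0, "rz": 0, "dx": 0, "dy": 0, "dz": 0, "fingers": 0.085}
    - {"rx": 0, "ry": 0, "rz": 0, "dx": 0, "dy": 0, "dz": -0.02, "fingers": 0.085}
    - {"rx": 0, "ry": 0, "rz": 0, "dx": 0, "dy": 0, "dz": -0.03, "fingers": 0.085}
    - {"rx": 0, "ry": 0, "rz": 0, "dx": 0, "dy": 0, "dz": -0.03, "fingers": 0.085}
    - {"rx": 0, "ry": 0, "rz": 0, "dx": 0, "dy": 0, "dz": -0.03, "fingers": 0.085}
    - {"rx": 0, "ry": 0, "rz": 0, "dx": 0, "dy": 0, "dz": -0.03, "fingers": 0.085}
    - {"rx": 0, "ry": 0, "rz": -0.09, "dx": 0, "dy": 0, "dz": 0, "fingers": 0.085}
    - {"rx": 0, "ry": 0, "rz": -0.09, "dx": 0, "dy": 0, "dz": 0, "fingers": 0.085}

```text
time_s: 25.05
position: [0.4093, 0.0996, 0.2441]
tool_rot: [[-0.999, -0.035, 0.002], [-0.035, 0.999, -0.0], [-0.002, -0.0, -1.0]]
ft_force: [0.1, -0.2, -0.2]
grip_width: 0.085
gripper_force: 0.0
```

Call:
arm_command:
  deltas:
    - {"rx": 0, "ry": 0, "rz": 0, "dx": -0.01, "dy": 0.03, "dz": 0, "fingers": 0.085}
    - {"rx": 0, "ry": 0, "rz": 0, "dx": -0.01, "dy": 0.03, "dz": 0, "fingers": 0.085}
    - {"rx": 0, "ry": 0, "rz": 0, "dx": -0.01, "dy": 0.03, "dz": 0, "fingers": 0.085}
    - {"rx": 0, "ry": 0, "rz": 0, "dx": 0, "dy": 0.03, "dz": 0, "fingers": 0.085}
    - {"rx": 0, "ry": -0.12, "rz": 0, "dx": 0, "dy": 0, "dz": 0, "fingers": 0.085}
    - {"rx": 0, "ry": -0.12, "rz": 0, "dx": 0, "dy": 0, "dz": 0, "fingers": 0.085}
    - {"rx": 0, "ry": -0.12, "rz": 0, "dx": 0, "dy": 0, "dz": 0, "fingers": 0.085}
    - {"rx": 0, "ry": -0.12, "rz": 0, "dx": 0, "dy": 0, "dz": 0, "fingers": 0.085}
    - {"rx": 0, "ry": -0.12, "rz": 0, "dx": 0, "dy": 0, "dz": 0, "fingers": 0.085}
    - {"rx": 0, "ry": -0.12, "rz": 0, "dx": 0, "dy": 0, "dz": 0, "fingers": 0.085}
    - {"rx": 0, "ry": -0.12, "rz": 0, "dx": 0, "dy": 0, "dz": 0, "fingers": 0.085}
    - {"rx": 0, "ry": -0.12, "rz": 0, "dx": 0, "dy": 0, "dz": 0, "fingers": 0.085}

```text
time_s: 26.25
position: [0.4368, 0.2145, 0.2435]
tool_rot: [[-0.647, -0.011, 0.763], [-0.017, 1.0, -0.0], [-0.763, -0.013, -0.647]]
ft_force: [1.0, 0.2, -0.1]
grip_width: 0.0852
gripper_force: 0.0
```

```bash
python3 pl.py 91.9 55 .448 .281 .1756 .5545 .2845 .101
python3 - <<'E'
from h import *
a=shot('scene');b=shot('top')
for n in('lotion','mill','salt','soap'):
  for im in(a,b):print(n,[(np.round(x['location'],1),atz(im,x['location'],.006))for x in env.tip_of(n,im)[:1]])
E
```

```text
t 26.25 pos [0.4368 0.2145 0.2435] q [ 20.3692   4.1485 113.8768 -48.5067  20.7852 -30.8873] w 0.08516051641741576 gf 0.0
turn [-0.0259 -0.0928 -0.0032] axes x [-0.5733 -0.019  -0.8192] z [ 0.8187  0.0272 -0.5736]
[0.448  0.281  0.1756] in turned frame [0.0479 0.0661 0.0499]
[0.5545 0.2845 0.101 ] in turned frame [-0.     -0.      0.1301]
lotion [(array([404. , 223.5]), array([ 0.61574283, -0.07648522,  0.006     ]))]
lotion [(array([399.5, 175.8]), array([ 0.61932239, -0.07795174,  0.006     ]))]
mill [(array([295.9, 240. ]), array([0.40707226, 0.10156021, 0.006     ]))]
mill [(array([326.1, 257. ]), array([0.41176077, 0.10586411, 0.006     ]))]
salt [(array([319. , 220.2]), array([0.50154275, 0.10266127, 0.006     ]))]
salt [(array([329.6, 221.5]), array([0.50107959, 0.09812986, 0.006     ]))]
soap [(array([273.3, 186.7]), array([0.5488906, 0.2931216, 0.006    ]))]
soap [(array([255.1, 201.5]), array([0.54946506, 0.28812134, 0.006     ]))]
```

```bash
python3 pl.py 91.9 50 .4585 .281 .177 .5503 .2845 .100
```

```text
t 26.75 pos [0.4382 0.2142 0.2442] q [ 20.2874   4.189  113.6068 -47.9011  21.0091 -31.5045] w 0.08523841334515063 gf 0.0
turn [-0.0273 -0.007  -0.0054] axes x [-0.6424 -0.0213 -0.766 ] z [ 0.7656  0.0254 -0.6428]
[0.4585 0.281  0.177 ] in turned frame [0.037  0.0661 0.0604]
[0.5503 0.2845 0.1   ] in turned frame [-0.0001  0.0005  0.1199]
```

Call:
arm_command:
  deltas:
    - {"rx": -0.027, "ry": -0.007, "rz": -0.005, "dx": 0, "dy": 0, "dz": 0, "fingers": 0.085}
    - {"rx": 0, "ry": 0, "rz": 0, "dx": 0.012, "dy": 0.022, "dz": 0, "fingers": 0.085}
    - {"rx": 0, "ry": 0, "rz": 0, "dx": 0.012, "dy": 0.022, "dz": 0.02, "fingers": 0.085}
    - {"rx": 0, "ry": 0, "rz": 0, "dx": 0.013, "dy": 0.022, "dz": 0.02, "fingers": 0.085}
    - {"rx": 0, "ry": 0, "rz": 0, "dx": 0, "dy": 0, "dz": 0.02, "fingers": 0.085}
    - {"rx": 0, "ry": 0, "rz": 0, "dx": 0, "dy": 0, "dz": 0, "fingers": 0.085}

```text
time_s: 27.35
position: [0.4583, 0.2797, 0.1767]
tool_rot: [[-0.645, -0.033, 0.764], [-0.022, 0.999, 0.024], [-0.764, -0.002, -0.645]]
ft_force: [0.9, 0.5, 1.0]
grip_width: 0.085
gripper_force: 0.0
```

```bash
python3 pl.py 91.9 50 .5503 .2845 .100;python3 - <<'E'
from h import *
a=shot('scene')
cv2.imwrite('pics/8.png',cv2.resize(a['color'][90:240,180:310],(520,600),interpolation=cv2.INTER_CUBIC))
E
```

```text
t 27.35 pos [0.4583 0.2797 0.1767] q [ 28.193   16.6236 112.6875 -79.1162  20.2546   6.0473] w 0.08499795899986357 gf 0.0
turn [-0.0016 -0.0028  0.001 ] axes x [-0.6424 -0.0213 -0.766 ] z [ 0.7656  0.0254 -0.6428]
[0.5503 0.2845 0.1   ] in turned frame [-0.0004  0.0018  0.1199]
```

View pics/8.png

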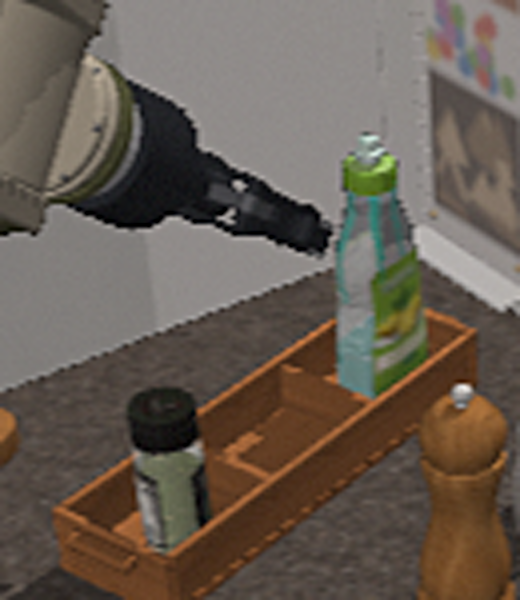

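Call:
arm_command:
  deltas:
    - {"rx": 0, "ry": 0.06, "rz": 0, "dx": 0, "dy": 0, "dz": 0, "fingers": 0.085}
    - {"rx": 0, "ry": 0.06, "rz": 0, "dx": 0, "dy": 0, "dz": 0, "fingers": 0.085}
    - {"rx": 0, "ry": 0.055, "rz": 0, "dx": 0, "dy": 0, "dz": 0, "fingers": 0.085}
    - {"rx": 0, "ry": 0, "rz": 0, "dx": 0, "dy": 0, "dz": 0, "fingers": 0.085}

```text
time_s: 27.8
position: [0.4585, 0.2782, 0.1804]
tool_rot: [[-0.747, -0.028, 0.664], [-0.021, 1.0, 0.018], [-0.664, -0.001, -0.748]]
ft_force: [0.1, -0.1, -1.4]
grip_width: 0.0848
gripper_force: 0.0
```

```bash
python3 pl.py 91.9 40 .4743 .282 .184 .545 .2844 .0997
```

```text
t 27.8 pos [0.4585 0.2782 0.1804] q [ 26.3646  15.0239 107.5978 -42.4463  24.4065 -31.2084] w 0.08484900341141247 gf 0.0
turn [-0.0042  0.028  -0.0034] axes x [-0.7656 -0.0254 -0.6428] z [ 0.6424  0.0213 -0.766 ]
[0.4743 0.282  0.184 ] in turned frame [-0.0145  0.0032  0.0075]
[0.545  0.2844 0.0997] in turned frame [-0.      0.0001  0.11  ]
```

Call:
arm_command:
  deltas:
    - {"rx": -0.002, "ry": 0, "rz": 0, "dx": -0.014, "dy": 0.003, "dz": 0.005, "fingers": 0.085}
    - {"rx": 0, "ry": 0, "rz": 0, "dx": 0, "dy": 0, "dz": 0.015, "fingers": 0.085}
    - {"rx": 0, "ry": 0, "rz": 0, "dx": 0, "dy": 0, "dz": 0.02, "fingers": 0.085}
    - {"rx": 0, "ry": 0, "rz": 0, "dx": 0, "dy": 0, "dz": 0.01, "fingers": 0.085}
    - {"rx": 0, "ry": 0, "rz": 0, "dx": 0, "dy": 0, "dz": 0, "fingers": 0.085}
    - {"rx": 0, "ry": 0, "rz": 0, "dx": 0, "dy": 0, "dz": 0, "fingers": 0.085}

```text
time_s: 28.4
position: [0.501, 0.2823, 0.1505]
tool_rot: [[-0.749, -0.03, 0.662], [-0.024, 1.0, 0.018], [-0.663, -0.002, -0.749]]
ft_force: [-0.3, 0.2, 0.3]
grip_width: 0.0851
gripper_force: 0.0
```

```bash
python3 pl.py 91.9 40 .545 .2844 .0997
```

```text
t 28.4 pos [0.501  0.2823 0.1505] q [ 24.2402  20.8327 104.9569 -45.6093  20.9406 -29.1613] w 0.08510084076385012 gf 0.0
turn [-0.0038  0.0261 -0.0011] axes x [-0.7656 -0.0254 -0.6428] z [ 0.6424  0.0213 -0.766 ]
[0.545  0.2844 0.0997] in turned frame [-0.0011  0.0006  0.0672]
```

Call:
arm_command:
  deltas:
    - {"rx": -0.004, "ry": 0.026, "rz": 0, "dx": 0, "dy": 0, "dz": 0, "fingers": 0.085}
    - {"rx": 0, "ry": 0, "rz": 0, "dx": 0, "dy": 0.0006, "dz": 0.02, "fingers": 0.085}
    - {"rx": 0, "ry": 0, "rz": 0, "dx": -0.001, "dy": 0, "dz": 0.02, "fingers": 0.085}
    - {"rx": 0, "ry": 0, "rz": 0, "dx": 0, "dy": 0, "dz": 0.015, "fingers": 0.085}
    - {"rx": 0, "ry": 0, "rz": 0, "dx": 0, "dy": 0, "dz": 0.009, "fingers": 0.085}
    - {"rx": 0, "ry": 0, "rz": 0, "dx": 0, "dy": 0, "dz": 0, "fingers": 0.085}
    - {"rx": 0, "ry": 0, "rz": 0, "dx": 0, "dy": 0, "dz": 0, "fingers": 0.085}

```text
time_s: 29.1
position: [0.543, 0.2846, 0.1024]
tool_rot: [[-0.765, -0.033, 0.643], [-0.024, 0.999, 0.022], [-0.643, 0.001, -0.766]]
ft_force: [0.2, 0.0, 0.7]
grip_width: 0.085
gripper_force: 0.0
```

```bash
python3 pl.py 91.9 40 .545 .2844 .0997
```

```text
t 29.1 pos [0.543  0.2846 0.1024] q [ 21.9634  28.0155 102.0597 -48.1577  17.1809 -27.4599] w 0.08499816050986242 gf 0.0
turn [ 0.0006  0.0003 -0.0011] axes x [-0.7656 -0.0254 -0.6428] z [ 0.6424  0.0213 -0.766 ]
[0.545  0.2844 0.0997] in turned frame [ 0.0002 -0.0002  0.0034]
```

Call:
arm_command:
  deltas:
    - {"rx": 0, "ry": 0, "rz": 0, "dx": 0, "dy": 0, "dz": 0.002, "fingers": 0.06}
    - {"rx": 0, "ry": 0, "rz": 0, "dx": 0, "dy": 0, "dz": 0, "fingers": 0.05}
    - {"rx": 0, "ry": 0, "rz": 0, "dx": 0, "dy": 0, "dz": 0, "fingers": 0.04}
    - {"rx": 0, "ry": 0, "rz": 0, "dx": 0, "dy": 0, "dz": 0, "fingers": 0.03}
    - {"rx": 0, "ry": 0, "rz": 0, "dx": 0, "dy": 0, "dz": 0, "fingers": 0.02}
    - {"rx": 0, "ry": 0, "rz": 0, "dx": 0, "dy": 0, "dz": 0, "fingers": 0.02}
    - {"rx": 0, "ry": 0, "rz": 0, "dx": 0, "dy": 0, "dz": 0, "fingers": 0.02}
  squeeze: 60

```text
time_s: 29.8
position: [0.5448, 0.2846, 0.1008]
tool_rot: [[-0.765, -0.033, 0.643], [-0.024, 0.999, 0.022], [-0.643, 0.001, -0.765]]
ft_force: [-2.0, -0.8, 5.4]
grip_width: 0.037
gripper_force: 60.8
```

```bash
python3 pl.py 91.9 40 .545 .2844 .12 .545 .2844 .24
```

```text
t 29.8 pos [0.5448 0.2846 0.1008] q [ 21.8857  28.276  101.9385 -48.5045  17.0234 -27.1552] w 0.0369810877809875 gf 60.7991291990038
turn [ 0.0007  0.0009 -0.0011] axes x [-0.7656 -0.0254 -0.6428] z [ 0.6424  0.0213 -0.766 ]
[0.545  0.2844 0.12  ] in turned frame [-0.0125 -0.0002 -0.0145]
[0.545  0.2844 0.24  ] in turned frame [-0.0771  0.     -0.0919]
```

Call:
arm_command:
  deltas:
    - {"rx": 0, "ry": 0, "rz": 0, "dx": -0.0064, "dy": 0, "dz": -0.0077, "fingers": 0.02}
    - {"rx": 0, "ry": 0, "rz": 0, "dx": -0.0129, "dy": 0, "dz": -0.0153, "fingers": 0.02}
    - {"rx": 0, "ry": 0, "rz": 0, "dx": -0.0129, "dy": 0, "dz": -0.0153, "fingers": 0.02}
    - {"rx": 0, "ry": 0, "rz": 0, "dx": -0.0129, "dy": 0, "dz": -0.0153, "fingers": 0.02}
    - {"rx": 0, "ry": 0, "rz": 0, "dx": -0.0129, "dy": 0, "dz": -0.0153, "fingers": 0.02}
    - {"rx": 0, "ry": 0, "rz": 0, "dx": -0.0129, "dy": 0, "dz": -0.0153, "fingers": 0.02}
    - {"rx": 0, "ry": 0, "rz": 0, "dx": 0, "dy": 0, "dz": 0, "fingers": 0.02}

```text
time_s: 30.5
position: [0.5453, 0.2847, 0.2125]
tool_rot: [[-0.764, -0.033, 0.645], [-0.023, 0.999, 0.023], [-0.645, 0.002, -0.764]]
ft_force: [0.1, 0.5, -1.3]
grip_width: 0.0372
gripper_force: 60.2
```

```bash
python3 pl.py 91.9 40 .50 .12 .225 .515 -.0625 .225
python3 - <<'E'
from h import *
a=shot('scene');print(env.look_for('soap',a)[:1])
E
```

```text
t 30.5 pos [0.5453 0.2847 0.2125] q [ 21.867   18.623   93.9725 -24.8792  31.3624 -52.7749] w 0.0372272253182248 gf 60.22629436687566
turn [ 0.0015  0.0032 -0.002 ] axes x [-0.7656 -0.0254 -0.6428] z [ 0.6424  0.0213 -0.766 ]
[0.5   0.12  0.225] in turned frame [ 0.0308 -0.1631 -0.0422]
[ 0.515  -0.0625  0.225 ] in turned frame [-0.0068 -0.1829  0.0057]
[{'box': [261.8, 81.5, 288.0, 157.9], 'p': 0.74}]
```

Call:
arm_command:
  deltas:
    - {"rx": 0, "ry": 0, "rz": 0, "dx": 0.001, "dy": -0.015, "dz": -0.001, "fingers": 0.02}
    - {"rx": 0, "ry": 0, "rz": 0, "dx": 0.0027, "dy": -0.028, "dz": -0.0022, "fingers": 0.02}
    - {"rx": 0, "ry": 0, "rz": 0, "dx": 0.0027, "dy": -0.03, "dz": -0.0022, "fingers": 0.02}
    - {"rx": 0, "ry": 0, "rz": 0, "dx": 0.0027, "dy": -0.03, "dz": -0.0022, "fingers": 0.02}
    - {"rx": 0, "ry": 0, "rz": 0, "dx": 0.0027, "dy": -0.03, "dz": -0.0022, "fingers": 0.02}
    - {"rx": 0, "ry": 0, "rz": 0, "dx": 0.0027, "dy": -0.03, "dz": -0.0022, "fingers": 0.02}
    - {"rx": 0, "ry": 0, "rz": 0, "dx": 0.0027, "dy": -0.03, "dz": -0.0022, "fingers": 0.02}
    - {"rx": 0, "ry": 0, "rz": 0, "dx": 0.0027, "dy": -0.03, "dz": -0.0022, "fingers": 0.02}
    - {"rx": 0, "ry": 0, "rz": 0, "dx": 0.0027, "dy": -0.03, "dz": -0.0022, "fingers": 0.02}
    - {"rx": 0, "ry": 0, "rz": 0, "dx": 0.0027, "dy": -0.03, "dz": -0.0022, "fingers": 0.02}
    - {"rx": 0, "ry": 0, "rz": 0, "dx": 0.0027, "dy": -0.028, "dz": -0.0022, "fingers": 0.02}
    - {"rx": 0, "ry": 0, "rz": 0, "dx": 0.0027, "dy": -0.02, "dz": -0.0022, "fingers": 0.02}

```text
time_s: 31.8
position: [0.515, -0.0494, 0.2078]
tool_rot: [[-0.768, -0.03, 0.64], [-0.022, 1.0, 0.021], [-0.64, 0.002, -0.768]]
ft_force: [0.2, -0.0, -1.8]
grip_width: 0.037
gripper_force: 60.4
```

```bash
python3 pl.py 91.9 40 .515 -.0625 .2125 .515 -.0625 .11
```

```text
t 31.8 pos [ 0.515  -0.0494  0.2078] q [ -28.2445    7.9103  110.2721   37.6966   31.6947 -147.1777] w 0.037005751305448975 gf 60.36463192664087
turn [-0.0002 -0.0035 -0.0033] axes x [-0.7656 -0.0254 -0.6428] z [ 0.6424  0.0213 -0.766 ]
[ 0.515  -0.0625  0.2125] in turned frame [-0.0027 -0.0131 -0.0039]
[ 0.515  -0.0625  0.11  ] in turned frame [0.0659 0.     0.0785]
```

Call:
arm_command:
  deltas:
    - {"rx": 0, "ry": 0, "rz": 0, "dx": -0.001, "dy": 0.015, "dz": 0.001, "fingers": 0.02}
    - {"rx": 0, "ry": 0, "rz": 0, "dx": -0.0027, "dy": 0.028, "dz": 0.0022, "fingers": 0.02}
    - {"rx": 0, "ry": 0, "rz": 0, "dx": -0.0027, "dy": 0.03, "dz": 0.0022, "fingers": 0.02}
    - {"rx": 0, "ry": 0, "rz": 0, "dx": -0.0027, "dy": 0.03, "dz": 0.0022, "fingers": 0.02}
    - {"rx": 0, "ry": 0, "rz": 0, "dx": -0.0027, "dy": 0.03, "dz": 0.0022, "fingers": 0.02}
    - {"rx": 0, "ry": 0, "rz": 0, "dx": -0.0027, "dy": 0.03, "dz": 0.0022, "fingers": 0.02}
    - {"rx": 0, "ry": 0, "rz": 0, "dx": -0.0027, "dy": 0.03, "dz": 0.0022, "fingers": 0.02}
    - {"rx": 0, "ry": 0, "rz": 0, "dx": -0.0027, "dy": 0.03, "dz": 0.0022, "fingers": 0.02}
    - {"rx": 0, "ry": 0, "rz": 0, "dx": -0.0027, "dy": 0.03, "dz": 0.0022, "fingers": 0.02}
    - {"rx": 0, "ry": 0, "rz": 0, "dx": -0.0027, "dy": 0.03, "dz": 0.0022, "fingers": 0.02}
    - {"rx": 0, "ry": 0, "rz": 0, "dx": -0.0027, "dy": 0.028, "dz": 0.0022, "fingers": 0.02}
    - {"rx": 0, "ry": 0, "rz": 0, "dx": -0.0027, "dy": 0.018, "dz": 0.0022, "fingers": 0.02}

```text
time_s: 33.0
position: [0.5441, 0.284, 0.2081]
tool_rot: [[-0.768, -0.034, 0.64], [-0.026, 0.999, 0.021], [-0.64, -0.0, -0.768]]
ft_force: [-0.3, -0.4, -1.4]
grip_width: 0.0372
gripper_force: 60.5
```

Call:
arm_command:
  deltas:
    - {"rx": 0, "ry": 0, "rz": 0, "dx": 0, "dy": 0, "dz": 0, "fingers": 0.02}
    - {"rx": 0, "ry": 0, "rz": 0, "dx": 0, "dy": 0, "dz": 0, "fingers": 0.02}

```text
time_s: 33.2
position: [0.5442, 0.2821, 0.2085]
tool_rot: [[-0.768, -0.033, 0.64], [-0.025, 0.999, 0.021], [-0.64, -0.0, -0.768]]
ft_force: [-0.1, -0.7, -0.7]
grip_width: 0.0372
gripper_force: 60.5
```

```bash
python3 pl.py 91.9 40 .5449 .2846 .2125 .5449 .2846 .104
```

```text
t 33.2 pos [0.5442 0.2821 0.2085] q [ 21.6129  18.7287  94.3843 -24.7185  31.1432 -53.1063] w 0.037209961086263656 gf 60.51018911297433
turn [-0.0003 -0.0031 -0.    ] axes x [-0.7656 -0.0254 -0.6428] z [ 0.6424  0.0213 -0.766 ]
[0.5449 0.2846 0.2125] in turned frame [-0.0031  0.0025 -0.0025]
[0.5449 0.2846 0.104 ] in turned frame [0.0697 0.     0.0831]
```

Call:
arm_command:
  deltas:
    - {"rx": 0, "ry": -0.003, "rz": 0, "dx": -0.0004, "dy": 0.0025, "dz": 0, "fingers": 0.02}
    - {"rx": 0, "ry": 0, "rz": 0, "dx": 0.0128, "dy": 0, "dz": 0.0153, "fingers": 0.02}
    - {"rx": 0, "ry": 0, "rz": 0, "dx": 0.0128, "dy": 0, "dz": 0.0153, "fingers": 0.02}
    - {"rx": 0, "ry": 0, "rz": 0, "dx": 0.0128, "dy": 0, "dz": 0.0153, "fingers": 0.02}
    - {"rx": 0, "ry": 0, "rz": 0, "dx": 0.0128, "dy": 0, "dz": 0.0153, "fingers": 0.02}
    - {"rx": 0, "ry": 0, "rz": 0, "dx": 0.0128, "dy": 0, "dz": 0.0153, "fingers": 0.02}
    - {"rx": 0, "ry": 0, "rz": 0, "dx": 0.0026, "dy": 0, "dz": 0.003, "fingers": 0.02}
    - {"rx": 0, "ry": 0, "rz": 0, "dx": 0, "dy": 0, "dz": 0, "fingers": 0.02}

```text
time_s: 34.0
position: [0.5454, 0.2844, 0.1065]
tool_rot: [[-0.765, -0.032, 0.644], [-0.024, 0.999, 0.021], [-0.644, 0.0, -0.765]]
ft_force: [0.0, -0.4, -1.2]
grip_width: 0.0373
gripper_force: 60.6
```

Need about 5–6 mm more; creep.

Call:
arm_command:
  deltas:
    - {"rx": 0, "ry": 0, "rz": 0, "dx": 0.0019, "dy": 0, "dz": 0.0023, "fingers": 0.02}
    - {"rx": 0, "ry": 0, "rz": 0, "dx": 0.001, "dy": 0, "dz": 0.0012, "fingers": 0.02}
    - {"rx": 0, "ry": 0, "rz": 0, "dx": 0, "dy": 0, "dz": 0, "fingers": 0.02}

```text
time_s: 34.3
position: [0.5456, 0.285, 0.1028]
tool_rot: [[-0.763, -0.033, 0.645], [-0.024, 0.999, 0.022], [-0.645, 0.001, -0.764]]
ft_force: [-0.1, -0.1, -2.6]
grip_width: 0.0374
gripper_force: 60.6
```

Call:
arm_command:
  deltas:
    - {"rx": 0, "ry": 0, "rz": 0, "dx": 0.001, "dy": 0, "dz": 0.0012, "fingers": 0.02}
    - {"rx": 0, "ry": 0, "rz": 0, "dx": 0, "dy": 0, "dz": 0, "fingers": 0.02}

```text
time_s: 34.5
position: [0.5455, 0.2851, 0.1009]
tool_rot: [[-0.764, -0.033, 0.645], [-0.024, 0.999, 0.022], [-0.645, 0.001, -0.764]]
ft_force: [-0.6, -0.0, -2.1]
grip_width: 0.0372
gripper_force: 60.6
```

Call:
arm_command:
  deltas:
    - {"rx": 0, "ry": 0, "rz": 0, "dx": 0.0007, "dy": 0, "dz": 0.0009, "fingers": 0.02}
    - {"rx": 0, "ry": 0, "rz": 0, "dx": 0, "dy": 0, "dz": 0, "fingers": 0.02}

```text
time_s: 34.7
position: [0.5459, 0.2851, 0.1009]
tool_rot: [[-0.762, -0.033, 0.646], [-0.024, 0.999, 0.022], [-0.647, 0.001, -0.763]]
ft_force: [-3.3, -2.5, 7.5]
grip_width: 0.0374
gripper_force: 61.7
```

Call:
arm_command:
  deltas:
    - {"rx": 0, "ry": 0, "rz": 0, "dx": 0, "dy": 0, "dz": 0, "fingers": 0.05}
    - {"rx": 0, "ry": 0, "rz": 0, "dx": 0, "dy": 0, "dz": 0, "fingers": 0.07}
    - {"rx": 0, "ry": 0, "rz": 0, "dx": 0, "dy": 0, "dz": 0, "fingers": 0.08}
    - {"rx": 0, "ry": 0, "rz": 0, "dx": 0, "dy": 0, "dz": -0.02, "fingers": 0.08}
    - {"rx": 0, "ry": 0, "rz": 0, "dx": 0, "dy": 0, "dz": -0.03, "fingers": 0.08}
    - {"rx": 0, "ry": 0, "rz": 0, "dx": 0, "dy": 0, "dz": -0.03, "fingers": 0.08}
    - {"rx": 0, "ry": 0, "rz": 0, "dx": 0, "dy": 0, "dz": -0.03, "fingers": 0.08}
    - {"rx": 0, "ry": 0, "rz": 0, "dx": 0, "dy": 0, "dz": -0.03, "fingers": 0.08}
    - {"rx": 0, "ry": 0, "rz": 0, "dx": -0.02, "dy": 0, "dz": -0.02, "fingers": 0.08}
    - {"rx": 0, "ry": 0, "rz": 0, "dx": -0.02, "dy": 0, "dz": -0.02, "fingers": 0.08}

```text
time_s: 35.7
position: [0.4593, 0.2823, 0.2641]
tool_rot: [[-0.764, -0.034, 0.644], [-0.025, 0.999, 0.023], [-0.645, 0.001, -0.765]]
ft_force: [0.7, 0.0, 0.6]
grip_width: 0.0799
gripper_force: 0.0
```

Call:
arm_command:
  deltas:
    - {"rx": 0, "ry": 0.12, "rz": 0, "dx": 0, "dy": 0, "dz": 0, "fingers": 0.08}
    - {"rx": 0, "ry": 0.12, "rz": 0, "dx": 0, "dy": 0, "dz": 0, "fingers": 0.08}
    - {"rx": 0, "ry": 0.12, "rz": 0, "dx": 0, "dy": 0, "dz": 0, "fingers": 0.08}
    - {"rx": 0, "ry": 0.12, "rz": 0, "dx": 0, "dy": 0, "dz": 0, "fingers": 0.08}
    - {"rx": 0, "ry": 0.12, "rz": 0, "dx": 0, "dy": 0, "dz": 0, "fingers": 0.08}
    - {"rx": 0, "ry": 0.1, "rz": 0, "dx": 0, "dy": 0, "dz": 0, "fingers": 0.08}
    - {"rx": 0, "ry": 0, "rz": 0, "dx": 0, "dy": 0, "dz": 0, "fingers": 0.08}

```text
time_s: 36.4
position: [0.4617, 0.2818, 0.2621]
tool_rot: [[-1.0, -0.031, -0.001], [-0.031, 1.0, 0.001], [0.001, 0.001, -1.0]]
ft_force: [-0.9, -0.8, -0.5]
grip_width: 0.0798
gripper_force: 0.0
```

```bash
python3 pl.py 91.9 0 .548 .284 .25 .548 .284 .15
python3 - <<'E'
from h import *
a=shot('scene');b=shot('top')
for im in(a,b):print([(np.round(x['box'],1),x['p'])for x in env.look_for('soap',im)[:2]])
x=b['color'][170:230,225:285];y=a['color'][115:195,255:295]
# green cap mask centroid
for im,(r0,r1,c0,c1) in((a,(110,160,250,300)),(b,(170,230,215,285))):
    h=cv2.cvtColor(im['color'][r0:r1,c0:c1],cv2.COLOR_BGR2HSV);m=cv2.inRange(h,(35,120,110),(60,255,255))
    n,_,st,ce=cv2.connectedComponentsWithStats(m)
    for i in range(1,n):
        if st[i,4]>15:print(st[i]+[c0,r0,0,0,0],ce[i]+[c0,r0])
cv2.imwrite('pics/9.png',np.hstack([cv2.resize(x,(440,440),interpolation=cv2.INTER_CUBIC),cv2.resize(y,(220,440),interpolation=cv2.INTER_CUBIC)]))
E
```

```text
t 36.4 pos [0.4617 0.2818 0.2621] q [ 18.8244  19.738   72.4016   0.0524  87.8981 -72.9588] w 0.07975548258602594 gf 0.0
turn [ 0.0007 -0.0009 -0.0021] axes x [-0.9995 -0.0332  0.    ] z [ 0.  0. -1.]
[0.548 0.284 0.25 ] in turned frame [-0.0863 -0.0006  0.0121]
[0.548 0.284 0.15 ] in turned frame [0.  0.  0.1]
[(array([263.3, 120.6, 288.7, 191.3]), 0.72)]
[(array([231. , 188.3, 264.6, 215.3]), 0.61)]
[267 128  12  10  45] [271.73333333 132.55555556]
```

View pics/9.png

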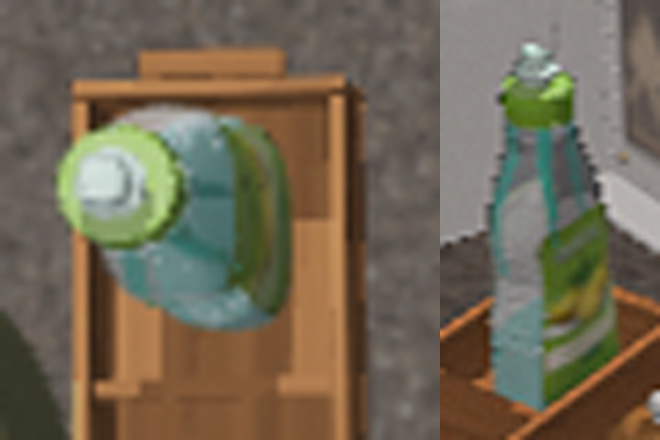

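Run:
```python
from h import *
a=shot('scene');b=shot('top')
print(meet(a,(272.3,123.5),b,(239.3,195.2)),meet(a,(272.6,130.4),b,(241.4,195.5)))
print(atz(b,(241.4,195.5),.178),atz(a,(272.6,130.4),.178), 'ring bottom z', meet(a,(272.6,137),b,(242.2,195.7)))
```

```text
(array([0.5484061 , 0.28187548, 0.20137467]), np.float64(0.00044004318042559844)) (array([0.54929727, 0.28260326, 0.18146853]), np.float64(0.0011731065726396852))
[0.54994159 0.28294542 0.178     ] [0.55404915 0.28769433 0.178     ] ring bottom z (array([0.55070489, 0.28551493, 0.1611799 ]), np.float64(0.0007975055349418415))
```

Call:
arm_command:
  deltas:
    - {"rx": 0, "ry": 0, "rz": 0, "dx": -0.029, "dy": -0.001, "dz": 0, "fingers": 0.08}
    - {"rx": 0, "ry": 0, "rz": 0, "dx": -0.029, "dy": -0.001, "dz": 0, "fingers": 0.08}
    - {"rx": 0, "ry": 0, "rz": 0, "dx": -0.0293, "dy": 0, "dz": 0, "fingers": 0.08}
    - {"rx": 0, "ry": 0, "rz": 0, "dx": 0, "dy": 0, "dz": 0, "fingers": 0.08}
    - {"rx": 0, "ry": 0, "rz": 0, "dx": 0, "dy": 0, "dz": 0.03, "fingers": 0.08}
    - {"rx": 0, "ry": 0, "rz": 0, "dx": 0, "dy": 0, "dz": 0.03, "fingers": 0.08}
    - {"rx": 0, "ry": 0, "rz": 0, "dx": 0, "dy": 0, "dz": 0.03, "fingers": 0.08}
    - {"rx": 0, "ry": 0, "rz": 0, "dx": 0, "dy": 0, "dz": 0.018, "fingers": 0.08}
    - {"rx": 0, "ry": 0, "rz": 0, "dx": 0, "dy": 0, "dz": 0.009, "fingers": 0.08}
    - {"rx": 0, "ry": 0, "rz": 0, "dx": 0, "dy": 0, "dz": 0, "fingers": 0.08}

```text
time_s: 37.7
position: [0.5467, 0.2831, 0.1456]
tool_rot: [[-0.999, -0.033, -0.0], [-0.033, 0.999, 0.001], [0.0, 0.001, -1.0]]
ft_force: [-0.2, -0.1, 0.9]
grip_width: 0.0796
gripper_force: 0.0
```

Call:
arm_command:
  deltas:
    - {"rx": 0, "ry": 0, "rz": 0, "dx": 0, "dy": 0, "dz": 0, "fingers": 0.05}
    - {"rx": 0, "ry": 0, "rz": 0, "dx": 0, "dy": 0, "dz": 0, "fingers": 0.04}
    - {"rx": 0, "ry": 0, "rz": 0, "dx": 0, "dy": 0, "dz": 0, "fingers": 0.03}
    - {"rx": 0, "ry": 0, "rz": 0, "dx": 0, "dy": 0, "dz": 0, "fingers": 0.02}
    - {"rx": 0, "ry": 0, "rz": 0, "dx": 0, "dy": 0, "dz": 0, "fingers": 0.015}
    - {"rx": 0, "ry": 0, "rz": 0, "dx": 0, "dy": 0, "dz": 0, "fingers": 0.015}
    - {"rx": 0, "ry": 0, "rz": 0, "dx": 0, "dy": 0, "dz": 0, "fingers": 0.015}
  squeeze: 40

```text
time_s: 38.4
position: [0.548, 0.2832, 0.1473]
tool_rot: [[-0.999, -0.033, 0.003], [-0.033, 0.999, 0.002], [-0.003, 0.001, -1.0]]
ft_force: [-0.6, -0.6, 5.7]
grip_width: 0.0343
gripper_force: 40.2
```

Call:
arm_command:
  deltas:
    - {"rx": 0, "ry": 0, "rz": 0, "dx": 0, "dy": 0, "dz": 0, "fingers": 0.015}
    - {"rx": 0, "ry": 0, "rz": 0, "dx": 0, "dy": 0, "dz": -0.005, "fingers": 0.015}
    - {"rx": 0, "ry": 0, "rz": 0, "dx": 0, "dy": 0, "dz": -0.01, "fingers": 0.015}
    - {"rx": 0, "ry": 0, "rz": 0, "dx": 0, "dy": 0, "dz": -0.015, "fingers": 0.015}
    - {"rx": 0, "ry": 0, "rz": 0, "dx": 0, "dy": 0, "dz": 0, "fingers": 0.015}
    - {"rx": 0, "ry": 0, "rz": 0, "dx": 0, "dy": 0, "dz": 0, "fingers": 0.015}
  squeeze: 60

```text
time_s: 39.0
position: [0.5474, 0.283, 0.1761]
tool_rot: [[-0.999, -0.032, 0.001], [-0.032, 0.999, 0.001], [-0.001, 0.001, -1.0]]
ft_force: [-0.4, 0.2, -1.2]
grip_width: 0.0341
gripper_force: 59.8
```

```bash
python3 pl.py 91.9 0 .548 .283 .27 .50 .02 .27
python3 - <<'E'
from h import *
a=shot('scene')
for im in(a,):print([(np.round(x['box'],1),x['p'])for x in env.look_for('soap',im)[:2]], [(x['location'],atz(im,x['location'],.036))for x in env.tip_of('soap',im)[:2]])
print(proj(a,[.548,.283,.006]),proj(a,[.548,.283,.036]))
E
```

```text
t 39.0 pos [0.5474 0.283  0.1761] q [ 16.3279  30.7809  68.4577   0.0414  80.6881 -75.5412] w 0.034052068876123345 gf 59.751239152137714
turn [ 0.001   0.0011 -0.0007] axes x [-0.9995 -0.0332  0.    ] z [ 0.  0. -1.]
[0.548 0.283 0.27 ] in turned frame [-0.0006 -0.     -0.0939]
[0.5  0.02 0.27] in turned frame [ 0.0567 -0.2613  0.    ]
[(array([263.7, 113.5, 288.2, 186.1]), 0.74)] [([276.4, 175.3], array([0.56338883, 0.29229671, 0.036     ]))]
[275.90990032 188.06301554] [275.34449378 178.86039508]
```

Call:
arm_command:
  deltas:
    - {"rx": 0, "ry": 0, "rz": 0, "dx": 0, "dy": 0, "dz": -0.02, "fingers": 0.015}
    - {"rx": 0, "ry": 0, "rz": 0, "dx": 0, "dy": 0, "dz": -0.025, "fingers": 0.015}
    - {"rx": 0, "ry": 0, "rz": 0, "dx": 0, "dy": 0, "dz": -0.025, "fingers": 0.015}
    - {"rx": 0, "ry": 0, "rz": 0, "dx": 0, "dy": 0, "dz": -0.022, "fingers": 0.015}
    - {"rx": 0, "ry": 0, "rz": 0.06, "dx": 0, "dy": 0, "dz": 0, "fingers": 0.015}
    - {"rx": 0, "ry": 0, "rz": 0.06, "dx": 0, "dy": 0, "dz": 0, "fingers": 0.015}
    - {"rx": 0, "ry": 0, "rz": 0.06, "dx": 0, "dy": 0, "dz": 0, "fingers": 0.015}
    - {"rx": 0, "ry": 0, "rz": 0, "dx": -0.001, "dy": -0.012, "dz": 0, "fingers": 0.015}
    - {"rx": 0, "ry": 0, "rz": 0, "dx": -0.0015, "dy": -0.022, "dz": 0, "fingers": 0.015}
    - {"rx": 0, "ry": 0, "rz": 0, "dx": -0.0015, "dy": -0.025, "dz": 0, "fingers": 0.015}
    - {"rx": 0, "ry": 0, "rz": 0, "dx": -0.0015, "dy": -0.025, "dz": 0, "fingers": 0.015}
    - {"rx": 0, "ry": 0, "rz": 0, "dx": -0.0015, "dy": -0.025, "dz": 0, "fingers": 0.015}

```text
time_s: 40.35
position: [0.5379, 0.1724, 0.2676]
tool_rot: [[-0.989, 0.145, 0.0], [0.145, 0.989, 0.001], [-0.0, 0.001, -1.0]]
ft_force: [0.3, -0.7, -1.4]
grip_width: 0.0337
gripper_force: 59.9
```

Call:
arm_command:
  deltas:
    - {"rx": 0, "ry": 0, "rz": 0, "dx": -0.0015, "dy": -0.025, "dz": 0, "fingers": 0.015}
    - {"rx": 0, "ry": 0, "rz": 0, "dx": -0.0015, "dy": -0.025, "dz": 0, "fingers": 0.015}
    - {"rx": 0, "ry": 0, "rz": 0, "dx": -0.0015, "dy": -0.025, "dz": 0, "fingers": 0.015}
    - {"rx": 0, "ry": 0, "rz": 0, "dx": -0.0015, "dy": -0.025, "dz": 0, "fingers": 0.015}
    - {"rx": 0, "ry": 0, "rz": 0, "dx": -0.0015, "dy": -0.025, "dz": 0, "fingers": 0.015}
    - {"rx": 0, "ry": 0, "rz": 0, "dx": -0.0015, "dy": -0.025, "dz": 0, "fingers": 0.015}
    - {"rx": 0, "ry": 0, "rz": 0, "dx": -0.0015, "dy": -0.025, "dz": 0, "fingers": 0.015}
    - {"rx": 0, "ry": 0, "rz": 0, "dx": -0.0015, "dy": -0.025, "dz": 0, "fingers": 0.015}
    - {"rx": 0, "ry": 0, "rz": 0, "dx": -0.0015, "dy": -0.022, "dz": 0, "fingers": 0.015}
    - {"rx": 0, "ry": 0, "rz": 0, "dx": 0, "dy": -0.01, "dz": 0, "fingers": 0.015}
    - {"rx": 0, "ry": 0, "rz": 0, "dx": 0, "dy": 0, "dz": 0, "fingers": 0.015}
    - {"rx": 0, "ry": 0, "rz": 0, "dx": 0, "dy": 0, "dz": 0, "fingers": 0.015}

```text
time_s: 41.55
position: [0.5174, -0.0569, 0.2676]
tool_rot: [[-0.989, 0.146, 0.001], [0.146, 0.989, 0.001], [-0.0, 0.001, -1.0]]
ft_force: [-0.1, 0.1, -0.0]
grip_width: 0.0337
gripper_force: 60.0
```

```bash
python3 pl.py 81.5 0 .518 -.063 .27 .518 -.063 .15
python3 - <<'E'
from h import *
a=shot('scene')
z=env.observe()['position'][2]-.1413
for im in(a,):print(z,[(np.round(x['box'],1),x['p'])for x in env.look_for('soap',im)[:2]], [(x['location'],atz(im,x['location'],z))for x in env.tip_of('soap',im)[:2]])
P=env.observe()['position'];print(proj(a,[P[0],P[1],z]),proj(a,[P[0],P[1],z+.191]))
cv2.imwrite('pics/10.png',cv2.resize(a['color'][90:270,330:450],(400,600),interpolation=cv2.INTER_CUBIC))
E
```

```text
t 41.55 pos [ 0.5174 -0.0569  0.2676] q [ -19.3687   17.4135   74.9648    0.0893   87.6109 -100.9578] w 0.033714076110617094 gf 59.966095589443285
turn [0.0015 0.0005 0.0015] axes x [-0.989   0.1478  0.    ] z [ 0.  0. -1.]
[ 0.518 -0.063  0.27 ] in turned frame [-0.0015 -0.0059 -0.0024]
[ 0.518 -0.063  0.15 ] in turned frame [0.   0.   0.12]
0.12636217217471382 [(array([367.6, 120.2, 399.2, 205.7]), 0.97)] [([381.3, 198.0], array([ 0.5243593 , -0.05421311,  0.12636217]))]
[380.65547487 199.75828671] [387.60863952 122.26724784]
```

View pics/10.png

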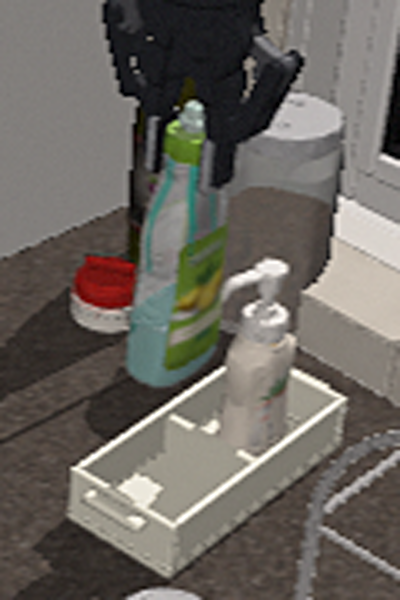

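Call:
arm_command:
  deltas:
    - {"rx": 0, "ry": 0, "rz": 0, "dx": -0.001, "dy": -0.006, "dz": 0, "fingers": 0.015}
    - {"rx": 0, "ry": 0, "rz": 0, "dx": 0, "dy": 0, "dz": 0.015, "fingers": 0.015}
    - {"rx": 0, "ry": 0, "rz": 0, "dx": 0, "dy": 0, "dz": 0.025, "fingers": 0.015}
    - {"rx": 0, "ry": 0, "rz": 0, "dx": 0, "dy": 0, "dz": 0.025, "fingers": 0.015}
    - {"rx": 0, "ry": 0, "rz": 0, "dx": 0, "dy": 0, "dz": 0.025, "fingers": 0.015}
    - {"rx": 0, "ry": 0, "rz": 0, "dx": 0, "dy": 0, "dz": 0.015, "fingers": 0.015}
    - {"rx": 0, "ry": 0, "rz": 0, "dx": 0, "dy": 0, "dz": 0.01, "fingers": 0.015}
    - {"rx": 0, "ry": 0, "rz": 0, "dx": 0, "dy": 0, "dz": 0, "fingers": 0.015}
    - {"rx": 0, "ry": 0, "rz": 0, "dx": 0, "dy": 0, "dz": 0.002, "fingers": 0.015}
    - {"rx": 0, "ry": 0, "rz": 0, "dx": 0, "dy": 0, "dz": 0, "fingers": 0.015}

```text
time_s: 42.7
position: [0.5181, -0.0634, 0.1513]
tool_rot: [[-0.989, 0.147, 0.002], [0.147, 0.989, 0.001], [-0.002, 0.001, -1.0]]
ft_force: [0.7, 1.0, -1.6]
grip_width: 0.0336
gripper_force: 60.0
```

Call:
arm_command:
  deltas:
    - {"rx": 0, "ry": 0, "rz": 0, "dx": 0, "dy": 0, "dz": 0.0015, "fingers": 0.015}
    - {"rx": 0, "ry": 0, "rz": 0, "dx": 0, "dy": 0, "dz": 0, "fingers": 0.015}

```text
time_s: 42.9
position: [0.5179, -0.0634, 0.1494]
tool_rot: [[-0.989, 0.147, 0.001], [0.147, 0.989, 0.001], [-0.001, 0.001, -1.0]]
ft_force: [-0.5, 0.2, -2.8]
grip_width: 0.0334
gripper_force: 60.0
```

Call:
arm_command:
  deltas:
    - {"rx": 0, "ry": 0, "rz": 0, "dx": 0, "dy": 0, "dz": 0.0015, "fingers": 0.015}
    - {"rx": 0, "ry": 0, "rz": 0, "dx": 0, "dy": 0, "dz": 0, "fingers": 0.015}

```text
time_s: 43.1
position: [0.5177, -0.0633, 0.1476]
tool_rot: [[-0.989, 0.147, 0.001], [0.147, 0.989, 0.001], [-0.001, 0.001, -1.0]]
ft_force: [0.4, -0.3, -1.0]
grip_width: 0.0335
gripper_force: 60.0
```

Call:
arm_command:
  deltas:
    - {"rx": 0, "ry": 0, "rz": 0, "dx": 0, "dy": 0, "dz": 0.001, "fingers": 0.015}
    - {"rx": 0, "ry": 0, "rz": 0, "dx": 0, "dy": 0, "dz": 0, "fingers": 0.015}

```text
time_s: 43.3
position: [0.5182, -0.0634, 0.1475]
tool_rot: [[-0.989, 0.147, 0.002], [0.147, 0.989, 0.001], [-0.002, 0.001, -1.0]]
ft_force: [-1.2, 1.5, 5.4]
grip_width: 0.0337
gripper_force: 60.8
```

Call:
arm_command:
  deltas:
    - {"rx": 0, "ry": 0, "rz": 0, "dx": 0, "dy": 0, "dz": 0, "fingers": 0.05}
    - {"rx": 0, "ry": 0, "rz": 0, "dx": 0, "dy": 0, "dz": 0, "fingers": 0.065}
    - {"rx": 0, "ry": 0, "rz": 0, "dx": 0, "dy": 0, "dz": 0, "fingers": 0.065}
    - {"rx": 0, "ry": 0, "rz": 0, "dx": 0, "dy": 0, "dz": -0.02, "fingers": 0.065}
    - {"rx": 0, "ry": 0, "rz": 0, "dx": 0, "dy": 0, "dz": -0.03, "fingers": 0.065}
    - {"rx": 0, "ry": 0, "rz": 0, "dx": 0, "dy": 0, "dz": -0.03, "fingers": 0.085}
    - {"rx": 0, "ry": 0, "rz": 0, "dx": 0.022, "dy": 0.024, "dz": -0.02, "fingers": 0.085}
    - {"rx": 0, "ry": 0, "rz": 0, "dx": 0.022, "dy": 0.0242, "dz": 0, "fingers": 0.085}
    - {"rx": 0, "ry": 0, "rz": 0, "dx": 0.022, "dy": 0.0242, "dz": 0, "fingers": 0.085}
    - {"rx": 0, "ry": 0, "rz": 0, "dx": 0.022, "dy": 0.0242, "dz": 0, "fingers": 0.085}
    - {"rx": 0, "ry": 0, "rz": 0, "dx": 0.022, "dy": 0.0242, "dz": 0, "fingers": 0.085}
    - {"rx": 0, "ry": 0, "rz": 0, "dx": 0.0216, "dy": 0.0242, "dz": 0, "fingers": 0.085}

```text
time_s: 44.5
position: [0.4079, 0.1002, 0.2468]
tool_rot: [[-0.989, 0.147, 0.001], [0.147, 0.989, 0.001], [-0.001, 0.001, -1.0]]
ft_force: [0.4, -0.9, -0.6]
grip_width: 0.0849
gripper_force: 0.0
```

Call:
arm_command:
  deltas:
    - {"rx": 0, "ry": 0, "rz": 0, "dx": 0, "dy": 0, "dz": 0, "fingers": 0.085}
    - {"rx": 0, "ry": 0, "rz": 0, "dx": 0, "dy": 0, "dz": 0, "fingers": 0.085}

```text
time_s: 44.7
position: [0.4089, 0.0995, 0.2469]
tool_rot: [[-0.989, 0.146, 0.001], [0.146, 0.989, 0.001], [-0.001, 0.001, -1.0]]
ft_force: [0.3, -0.5, 1.2]
grip_width: 0.0852
gripper_force: 0.0
```

```bash
python3 pl.py 81.5 0 .4095 .0996 .104
python3 - <<'E'
from h import *
a=shot('scene');b=shot('top')
for n in('soap','lotion','mill','salt','spice','timer'):
  for im in(a,b):print(n,[(np.round(x['location'],1),atz(im,x['location'],.006),round(x['p'],2))for x in env.tip_of(n,im)[:1]],[x['box'] for x in env.look_for(n,im)[:1]])
E
```

```text
t 44.7 pos [0.4089 0.0995 0.2469] q [ -2.5659   7.8945  91.2935   0.0448  80.7282 -84.1975] w 0.08522036661446789 gf 0.0
turn [0.0009 0.0014 0.0022] axes x [-0.989   0.1478  0.    ] z [ 0.  0. -1.]
[0.4095 0.0996 0.104 ] in turned frame [-0.0006  0.0002  0.1429]
soap [(array([378.6, 242.8]), array([ 0.51423058, -0.06303168,  0.006     ]), 0.78)] [[370.9, 170.9, 398.0, 248.9]]
soap [(array([390.8, 215.9]), array([ 0.51718908, -0.05617604,  0.006     ]), 0.57)] [[385.4, 200.7, 416.7, 230.9]]
lotion [(array([407.9, 226. ]), array([ 0.61253237, -0.08910546,  0.006     ]), 0.78)] [[397.5, 167.8, 420.9, 226.0]]
lotion [(array([400.6, 178.4]), array([ 0.61271154, -0.08074467,  0.006     ]), 0.88)] [[388.9, 157.1, 418.2, 187.9]]
mill [(array([296.2, 241.2]), array([0.40402936, 0.098243  , 0.006     ]), 0.56)] [[284.8, 185.7, 310.9, 248.8]]
mill [(array([325.4, 258.9]), array([0.40698865, 0.10756451, 0.006     ]), 0.44)] [[316.9, 245.8, 337.8, 253.7]]
salt [(array([390.4, 236.1]), array([ 0.5525408 , -0.07337429,  0.006     ]), 0.56)] [[308.3, 190.8, 327.8, 227.2]]
salt [(array([328.4, 221.2]), array([0.5017986 , 0.10117217, 0.006     ]), 0.57)] [[318.5, 212.9, 335.6, 229.4]]
spice [(array([224.3, 226.4]), array([0.34428282, 0.27576667, 0.006     ]), 0.94)] [[210.1, 185.9, 233.6, 228.6]]
spice [(array([258.5, 284.6]), array([0.34051223, 0.27467709, 0.006     ]), 0.93)] [[242.2, 276.3, 266.3, 300.9]]
timer [] [[353.6, 168.4, 376.2, 188.7]]
timer [(array([326.5, 143.2]), array([0.70119915, 0.10845194, 0.006     ]), 0.86)] [[316.9, 125.0, 342.8, 153.5]]
```

Everything is in its place; pick up the mill.

Call:
arm_command:
  deltas:
    - {"rx": 0, "ry": 0, "rz": 0, "dx": 0, "dy": 0, "dz": 0.03, "fingers": 0.085}
    - {"rx": 0, "ry": 0, "rz": 0, "dx": 0, "dy": 0, "dz": 0.03, "fingers": 0.085}
    - {"rx": 0, "ry": 0, "rz": 0, "dx": 0, "dy": 0, "dz": 0.03, "fingers": 0.085}
    - {"rx": 0, "ry": 0, "rz": 0, "dx": 0, "dy": 0, "dz": 0.03, "fingers": 0.085}
    - {"rx": 0, "ry": 0, "rz": 0, "dx": 0, "dy": 0, "dz": 0.02, "fingers": 0.085}
    - {"rx": 0, "ry": 0, "rz": 0, "dx": 0, "dy": 0, "dz": 0.002, "fingers": 0.085}
    - {"rx": 0, "ry": 0, "rz": 0, "dx": 0, "dy": 0, "dz": 0, "fingers": 0.07}
    - {"rx": 0, "ry": 0, "rz": 0, "dx": 0, "dy": 0, "dz": 0, "fingers": 0.05}
    - {"rx": 0, "ry": 0, "rz": 0, "dx": 0, "dy": 0, "dz": 0, "fingers": 0.03}
    - {"rx": 0, "ry": 0, "rz": 0, "dx": 0, "dy": 0, "dz": 0, "fingers": 0.03}
    - {"rx": 0, "ry": 0, "rz": 0, "dx": 0, "dy": 0, "dz": 0, "fingers": 0.03}
    - {"rx": 0, "ry": 0, "rz": 0, "dx": 0, "dy": 0, "dz": 0, "fingers": 0.03}
  squeeze: 50

```text
time_s: 47.2
position: [0.41, 0.0994, 0.1063]
tool_rot: [[-0.989, 0.147, 0.005], [0.147, 0.989, 0.001], [-0.004, 0.001, -1.0]]
ft_force: [-0.6, -1.7, 7.2]
grip_width: 0.0467
gripper_force: 50.1
```

Call:
arm_command:
  deltas:
    - {"rx": 0, "ry": 0, "rz": 0, "dx": 0, "dy": 0, "dz": -0.01, "fingers": 0.03}
    - {"rx": 0, "ry": 0, "rz": 0, "dx": 0, "dy": 0, "dz": -0.025, "fingers": 0.03}
    - {"rx": 0, "ry": 0, "rz": 0, "dx": 0, "dy": 0, "dz": -0.03, "fingers": 0.03}
    - {"rx": 0, "ry": 0, "rz": 0, "dx": 0, "dy": 0, "dz": -0.03, "fingers": 0.03}
    - {"rx": 0, "ry": 0, "rz": 0, "dx": -0.006, "dy": 0.012, "dz": -0.02, "fingers": 0.03}
    - {"rx": 0, "ry": 0, "rz": 0, "dx": -0.0135, "dy": 0.0255, "dz": 0, "fingers": 0.03}
    - {"rx": 0, "ry": 0, "rz": 0, "dx": -0.0135, "dy": 0.0255, "dz": 0, "fingers": 0.03}
    - {"rx": 0, "ry": 0, "rz": 0, "dx": -0.0135, "dy": 0.0255, "dz": 0, "fingers": 0.03}
    - {"rx": 0, "ry": 0, "rz": 0, "dx": -0.0135, "dy": 0.0255, "dz": 0, "fingers": 0.03}
    - {"rx": 0, "ry": 0, "rz": 0, "dx": -0.0135, "dy": 0.0255, "dz": 0, "fingers": 0.03}
    - {"rx": 0, "ry": 0, "rz": 0, "dx": -0.0135, "dy": 0.0255, "dz": 0, "fingers": 0.03}
    - {"rx": 0, "ry": 0, "rz": 0, "dx": -0.0135, "dy": 0.0255, "dz": 0, "fingers": 0.03}

```text
time_s: 48.4
position: [0.5366, 0.274, 0.2206]
tool_rot: [[-0.989, 0.147, 0.001], [0.147, 0.989, 0.001], [-0.001, 0.001, -1.0]]
ft_force: [-0.3, -0.8, -1.7]
grip_width: 0.0465
gripper_force: 51.9
```

Call:
arm_command:
  deltas:
    - {"rx": 0, "ry": 0, "rz": 0, "dx": -0.006, "dy": 0.011, "dz": 0, "fingers": 0.03}
    - {"rx": 0, "ry": 0, "rz": 0, "dx": 0, "dy": 0, "dz": 0, "fingers": 0.03}
    - {"rx": 0, "ry": 0, "rz": 0, "dx": 0, "dy": 0, "dz": 0, "fingers": 0.03}

```text
time_s: 48.7
position: [0.5434, 0.2827, 0.2202]
tool_rot: [[-0.989, 0.147, 0.001], [0.147, 0.989, 0.001], [-0.0, 0.001, -1.0]]
ft_force: [-0.3, 0.3, -3.3]
grip_width: 0.0469
gripper_force: 52.0
```

```bash
python3 pl.py 81.5 0 .5455 .2835 .22 .5455 .2835 .112
python3 - <<'E'
from h import *
a=shot('scene')
print([x['box'] for x in env.look_for('mill',a)[:1]]);P=env.observe()['position'];print(proj(a,P-[0,0,.1055]),proj(a,P+[0,0,.0545]))
E
```

```text
t 48.7 pos [0.5434 0.2827 0.2202] q [ 16.4183  28.5899  64.8728   0.029   86.4942 -65.1486] w 0.04690885159829868 gf 51.95316325852218
turn [0.0008 0.0005 0.0011] axes x [-0.989   0.1478  0.    ] z [ 0.  0. -1.]
[0.5455 0.2835 0.22  ] in turned frame [-0.002   0.0011  0.0002]
[0.5455 0.2835 0.112 ] in turned frame [0.    0.    0.108]
[[258.4, 97.2, 283.9, 157.5]]
[272.80282602 154.22991467] [269.18092139  96.59426919]
```

Call:
arm_command:
  deltas:
    - {"rx": 0, "ry": 0, "rz": 0, "dx": -0.002, "dy": 0.001, "dz": 0.01, "fingers": 0.03}
    - {"rx": 0, "ry": 0, "rz": 0, "dx": 0, "dy": 0, "dz": 0.025, "fingers": 0.03}
    - {"rx": 0, "ry": 0, "rz": 0, "dx": 0, "dy": 0, "dz": 0.03, "fingers": 0.03}
    - {"rx": 0, "ry": 0, "rz": 0, "dx": 0, "dy": 0, "dz": 0.025, "fingers": 0.03}
    - {"rx": 0, "ry": 0, "rz": 0, "dx": 0, "dy": 0, "dz": 0.013, "fingers": 0.03}
    - {"rx": 0, "ry": 0, "rz": 0, "dx": 0, "dy": 0, "dz": 0, "fingers": 0.03}
    - {"rx": 0, "ry": 0, "rz": 0, "dx": 0, "dy": 0, "dz": 0.002, "fingers": 0.03}
    - {"rx": 0, "ry": 0, "rz": 0, "dx": 0, "dy": 0, "dz": 0, "fingers": 0.03}

```text
time_s: 49.6
position: [0.5466, 0.2839, 0.1162]
tool_rot: [[-0.989, 0.147, 0.003], [0.147, 0.989, 0.002], [-0.003, 0.002, -1.0]]
ft_force: [-0.1, -0.1, -1.7]
grip_width: 0.0467
gripper_force: 52.0
```

Call:
arm_command:
  deltas:
    - {"rx": 0, "ry": 0, "rz": 0, "dx": 0, "dy": 0, "dz": 0.0015, "fingers": 0.03}
    - {"rx": 0, "ry": 0, "rz": 0, "dx": 0, "dy": 0, "dz": 0, "fingers": 0.03}

```text
time_s: 49.8
position: [0.5462, 0.2839, 0.1141]
tool_rot: [[-0.989, 0.147, 0.002], [0.147, 0.989, 0.001], [-0.002, 0.002, -1.0]]
ft_force: [-0.2, 0.3, -2.1]
grip_width: 0.0463
gripper_force: 52.0
```

Call:
arm_command:
  deltas:
    - {"rx": 0, "ry": 0, "rz": 0, "dx": 0, "dy": 0, "dz": 0.0015, "fingers": 0.03}
    - {"rx": 0, "ry": 0, "rz": 0, "dx": 0, "dy": 0, "dz": 0, "fingers": 0.03}

```text
time_s: 50.0
position: [0.5463, 0.2838, 0.1125]
tool_rot: [[-0.989, 0.147, 0.002], [0.147, 0.989, 0.001], [-0.002, 0.001, -1.0]]
ft_force: [0.2, -0.1, 0.0]
grip_width: 0.0468
gripper_force: 52.2
```

Call:
arm_command:
  deltas:
    - {"rx": 0, "ry": 0, "rz": 0, "dx": 0, "dy": 0, "dz": 0.001, "fingers": 0.03}
    - {"rx": 0, "ry": 0, "rz": 0, "dx": 0, "dy": 0, "dz": 0, "fingers": 0.03}

```text
time_s: 50.2
position: [0.5466, 0.2838, 0.1124]
tool_rot: [[-0.989, 0.147, 0.003], [0.147, 0.989, 0.001], [-0.003, 0.002, -1.0]]
ft_force: [-0.6, -1.4, 6.4]
grip_width: 0.0463
gripper_force: 52.7
```

Call:
arm_command:
  deltas:
    - {"rx": 0, "ry": 0, "rz": 0, "dx": 0, "dy": 0, "dz": 0, "fingers": 0.065}
    - {"rx": 0, "ry": 0, "rz": 0, "dx": 0, "dy": 0, "dz": 0, "fingers": 0.08}
    - {"rx": 0, "ry": 0, "rz": 0, "dx": 0, "dy": 0, "dz": 0, "fingers": 0.08}
    - {"rx": 0, "ry": 0, "rz": 0, "dx": 0, "dy": 0, "dz": -0.02, "fingers": 0.08}
    - {"rx": 0, "ry": 0, "rz": 0, "dx": 0, "dy": 0, "dz": -0.03, "fingers": 0.08}
    - {"rx": 0, "ry": 0, "rz": 0, "dx": 0, "dy": 0, "dz": -0.03, "fingers": 0.08}
    - {"rx": 0, "ry": 0, "rz": 0, "dx": 0.0036, "dy": -0.03, "dz": -0.01, "fingers": 0.08}
    - {"rx": 0, "ry": 0, "rz": 0, "dx": 0.0036, "dy": -0.03, "dz": 0, "fingers": 0.08}
    - {"rx": 0, "ry": 0, "rz": 0, "dx": 0.0036, "dy": -0.03, "dz": 0, "fingers": 0.08}
    - {"rx": 0, "ry": 0, "rz": 0, "dx": 0.0036, "dy": -0.03, "dz": 0, "fingers": 0.08}
    - {"rx": 0, "ry": 0, "rz": 0, "dx": 0.0036, "dy": -0.03, "dz": 0, "fingers": 0.08}
    - {"rx": 0, "ry": 0, "rz": 0, "dx": 0.0036, "dy": -0.03, "dz": 0, "fingers": 0.08}

```text
time_s: 51.4
position: [0.4976, 0.1078, 0.2008]
tool_rot: [[-0.989, 0.147, 0.001], [0.147, 0.989, 0.001], [-0.001, 0.001, -1.0]]
ft_force: [0.5, -0.1, -0.7]
grip_width: 0.0802
gripper_force: 0.0
```

Call:
arm_command:
  deltas:
    - {"rx": 0, "ry": 0, "rz": 0, "dx": 0, "dy": 0, "dz": 0, "fingers": 0.08}
    - {"rx": 0, "ry": 0, "rz": 0, "dx": 0, "dy": 0, "dz": 0.03, "fingers": 0.08}
    - {"rx": 0, "ry": 0, "rz": 0, "dx": 0, "dy": 0, "dz": 0, "fingers": 0.08}

```text
time_s: 51.7
position: [0.4967, 0.1092, 0.1684]
tool_rot: [[-0.989, 0.147, -0.005], [0.147, 0.989, 0.001], [0.005, 0.001, -1.0]]
ft_force: [-0.5, 0.4, 1.1]
grip_width: 0.0804
gripper_force: 0.0
```

```bash
python3 pl.py 81.5 0 .4988 .1089 .044
python3 - <<'E'
from h import *
a=shot('scene');b=shot('top')
for n in('mill','salt'):
  for im in(a,b):print(n,[(np.round(x['location'],1),atz(im,x['location'],.003),round(x['p'],2))for x in env.tip_of(n,im)[:1]],[x['box'] for x in env.look_for(n,im)[:1]])
E
```

```text
t 51.7 pos [0.4967 0.1092 0.1684] q [ -0.9998  21.1151  86.6817   0.0707  72.4847 -82.5628] w 0.08040907074141662 gf 0.0
turn [ 0.0005 -0.005   0.0007] axes x [-0.989   0.1478  0.    ] z [ 0.  0. -1.]
[0.4988 0.1089 0.044 ] in turned frame [-0.0021  0.0001  0.1244]
mill [(array([271.7, 187.5]), array([0.54658818, 0.29713553, 0.003     ]), 0.8)] [[261.7, 135.4, 285.9, 188.4]]
mill [(array([254.6, 204.1]), array([0.54300897, 0.28983695, 0.003     ]), 0.86)] [[233.8, 186.3, 266.7, 215.0]]
salt [(array([313.1, 222.6]), array([0.48806009, 0.11107195, 0.003     ]), 0.72)] [[308.5, 192.3, 326.5, 224.8]]
salt [] []
```

Call:
arm_command:
  deltas:
    - {"rx": 0, "ry": 0, "rz": 0, "dx": -0.001, "dy": 0, "dz": 0.03, "fingers": 0.08}
    - {"rx": 0, "ry": 0, "rz": 0, "dx": 0, "dy": 0, "dz": 0.03, "fingers": 0.08}
    - {"rx": 0, "ry": 0, "rz": 0, "dx": 0, "dy": 0, "dz": 0.03, "fingers": 0.08}
    - {"rx": 0, "ry": 0, "rz": 0, "dx": 0, "dy": 0, "dz": 0.025, "fingers": 0.08}
    - {"rx": 0, "ry": 0, "rz": 0, "dx": 0, "dy": 0, "dz": 0.008, "fingers": 0.08}
    - {"rx": 0, "ry": 0, "rz": 0, "dx": 0, "dy": 0, "dz": 0, "fingers": 0.08}
    - {"rx": 0, "ry": 0, "rz": 0, "dx": 0, "dy": 0, "dz": 0, "fingers": 0.06}
    - {"rx": 0, "ry": 0, "rz": 0, "dx": 0, "dy": 0, "dz": 0, "fingers": 0.04}
    - {"rx": 0, "ry": 0, "rz": 0, "dx": 0, "dy": 0, "dz": 0, "fingers": 0.03}
    - {"rx": 0, "ry": 0, "rz": 0, "dx": 0, "dy": 0, "dz": 0, "fingers": 0.03}
    - {"rx": 0, "ry": 0, "rz": 0, "dx": 0, "dy": 0, "dz": 0, "fingers": 0.03}
  squeeze: 40

```text
time_s: 53.3
position: [0.4998, 0.1087, 0.049]
tool_rot: [[-0.989, 0.147, 0.003], [0.147, 0.989, 0.001], [-0.003, 0.001, -1.0]]
ft_force: [-0.8, -0.5, 6.0]
grip_width: 0.0338
gripper_force: 38.1
```

Call:
arm_command:
  deltas:
    - {"rx": 0, "ry": 0, "rz": 0, "dx": 0, "dy": 0, "dz": -0.01, "fingers": 0.025}
    - {"rx": 0, "ry": 0, "rz": 0, "dx": 0, "dy": 0, "dz": -0.025, "fingers": 0.025}
    - {"rx": 0, "ry": 0, "rz": 0, "dx": 0, "dy": 0, "dz": -0.03, "fingers": 0.025}
    - {"rx": 0, "ry": 0, "rz": -0.09, "dx": 0, "dy": 0, "dz": -0.03, "fingers": 0.025}
    - {"rx": 0, "ry": 0, "rz": -0.09, "dx": 0, "dy": 0, "dz": -0.025, "fingers": 0.025}
    - {"rx": 0, "ry": 0, "rz": 0, "dx": 0.0069, "dy": 0.0248, "dz": 0, "fingers": 0.025}
    - {"rx": 0, "ry": 0, "rz": 0, "dx": 0.0069, "dy": 0.0248, "dz": 0, "fingers": 0.025}
    - {"rx": 0, "ry": 0, "rz": 0, "dx": 0.0069, "dy": 0.0248, "dz": 0, "fingers": 0.025}
    - {"rx": 0, "ry": 0, "rz": 0, "dx": 0.0069, "dy": 0.0248, "dz": 0, "fingers": 0.025}
    - {"rx": 0, "ry": 0, "rz": 0, "dx": 0.0069, "dy": 0.0248, "dz": 0, "fingers": 0.025}
    - {"rx": 0, "ry": 0, "rz": 0, "dx": 0.0069, "dy": 0.0248, "dz": 0, "fingers": 0.025}
    - {"rx": 0, "ry": 0, "rz": 0, "dx": 0.0069, "dy": 0.0248, "dz": 0, "fingers": 0.025}

```text
time_s: 54.5
position: [0.4447, 0.2817, 0.1688]
tool_rot: [[-0.999, -0.033, 0.001], [-0.033, 0.999, 0.001], [-0.001, 0.001, -1.0]]
ft_force: [-0.4, -1.1, -0.9]
grip_width: 0.034
gripper_force: 38.5
```

Call:
arm_command:
  deltas:
    - {"rx": 0, "ry": 0, "rz": 0, "dx": 0, "dy": 0, "dz": 0, "fingers": 0.025}
    - {"rx": 0, "ry": 0, "rz": 0, "dx": 0, "dy": 0, "dz": 0, "fingers": 0.025}

```text
time_s: 54.7
position: [0.445, 0.2808, 0.1685]
tool_rot: [[-0.999, -0.034, 0.001], [-0.034, 0.999, 0.001], [-0.001, 0.001, -1.0]]
ft_force: [0.1, 0.3, 0.2]
grip_width: 0.0346
gripper_force: 38.5
```

```bash
python3 pl.py 91.9 0 .446 .2803 .17 .446 .2803 .06
python3 - <<'E'
from h import *
a=shot('scene')
print([x['box'] for x in env.look_for('salt',a)[:1]]);P=env.observe()['position'];print(proj(a,P-[0,0,.049]),proj(a,P+[0,0,.041]))
E
```

```text
t 54.7 pos [0.445  0.2808 0.1685] q [ 19.3357  22.6026  84.1943   0.0258  73.1158 -72.6051] w 0.03455240904136085 gf 38.499713417259045
turn [0.0009 0.0013 0.0006] axes x [-0.9995 -0.0332  0.    ] z [ 0.  0. -1.]
[0.446  0.2803 0.17  ] in turned frame [-0.001  -0.0005 -0.0015]
[0.446  0.2803 0.06  ] in turned frame [0.   0.   0.11]
[[235.8, 136.4, 257.8, 173.3]]
[247.43706635 169.0687243 ] [244.20175741 136.52870534]
```

Held and aligned; lower to about 0.059 and creep.

Call:
arm_command:
  deltas:
    - {"rx": 0, "ry": 0, "rz": 0, "dx": 0, "dy": 0, "dz": 0.015, "fingers": 0.025}
    - {"rx": 0, "ry": 0, "rz": 0, "dx": 0, "dy": 0, "dz": 0.03, "fingers": 0.025}
    - {"rx": 0, "ry": 0, "rz": 0, "dx": 0, "dy": 0, "dz": 0.03, "fingers": 0.025}
    - {"rx": 0, "ry": 0, "rz": 0, "dx": 0, "dy": 0, "dz": 0.02, "fingers": 0.025}
    - {"rx": 0, "ry": 0, "rz": 0, "dx": 0, "dy": 0, "dz": 0.013, "fingers": 0.025}
    - {"rx": 0, "ry": 0, "rz": 0, "dx": 0, "dy": 0, "dz": 0, "fingers": 0.025}
    - {"rx": 0, "ry": 0, "rz": 0, "dx": 0, "dy": 0, "dz": 0.001, "fingers": 0.025}
    - {"rx": 0, "ry": 0, "rz": 0, "dx": 0, "dy": 0, "dz": 0, "fingers": 0.025}

```text
time_s: 55.6
position: [0.4459, 0.2806, 0.0598]
tool_rot: [[-0.999, -0.032, 0.002], [-0.032, 0.999, 0.001], [-0.002, 0.001, -1.0]]
ft_force: [1.1, 1.5, -1.4]
grip_width: 0.0343
gripper_force: 38.5
```

Call:
arm_command:
  deltas:
    - {"rx": 0, "ry": 0, "rz": 0, "dx": 0, "dy": 0, "dz": 0.0015, "fingers": 0.025}
    - {"rx": 0, "ry": 0, "rz": 0, "dx": 0, "dy": 0, "dz": 0, "fingers": 0.025}

```text
time_s: 55.8
position: [0.4455, 0.2808, 0.0578]
tool_rot: [[-0.999, -0.033, 0.002], [-0.033, 0.999, 0.001], [-0.002, 0.001, -1.0]]
ft_force: [-0.4, 0.1, -0.6]
grip_width: 0.0341
gripper_force: 38.5
```

Call:
arm_command:
  deltas:
    - {"rx": 0, "ry": 0, "rz": 0, "dx": 0, "dy": 0, "dz": 0.0015, "fingers": 0.025}
    - {"rx": 0, "ry": 0, "rz": 0, "dx": 0, "dy": 0, "dz": 0, "fingers": 0.025}

```text
time_s: 56.0
position: [0.4453, 0.2808, 0.0559]
tool_rot: [[-0.999, -0.033, 0.001], [-0.033, 0.999, 0.001], [-0.001, 0.001, -1.0]]
ft_force: [-0.6, -0.4, -1.7]
grip_width: 0.0339
gripper_force: 38.5
```

Call:
arm_command:
  deltas:
    - {"rx": 0, "ry": 0, "rz": 0, "dx": 0, "dy": 0, "dz": 0.001, "fingers": 0.025}
    - {"rx": 0, "ry": 0, "rz": 0, "dx": 0, "dy": 0, "dz": 0, "fingers": 0.025}

```text
time_s: 56.2
position: [0.4454, 0.2808, 0.0551]
tool_rot: [[-0.999, -0.033, 0.001], [-0.033, 0.999, 0.001], [-0.001, 0.001, -1.0]]
ft_force: [0.8, -0.3, -0.1]
grip_width: 0.0342
gripper_force: 38.7
```

Call:
arm_command:
  deltas:
    - {"rx": 0, "ry": 0, "rz": 0, "dx": 0, "dy": 0, "dz": 0.0007, "fingers": 0.025}
    - {"rx": 0, "ry": 0, "rz": 0, "dx": 0, "dy": 0, "dz": 0, "fingers": 0.025}

```text
time_s: 56.4
position: [0.4456, 0.2809, 0.055]
tool_rot: [[-0.999, -0.033, 0.002], [-0.033, 0.999, 0.001], [-0.002, 0.001, -1.0]]
ft_force: [-1.4, -1.3, 7.3]
grip_width: 0.0339
gripper_force: 39.6
```

Touched down; release and withdraw.

Call:
arm_command:
  deltas:
    - {"rx": 0, "ry": 0, "rz": 0, "dx": 0, "dy": 0, "dz": 0, "fingers": 0.05}
    - {"rx": 0, "ry": 0, "rz": 0, "dx": 0, "dy": 0, "dz": 0, "fingers": 0.06}
    - {"rx": 0, "ry": 0, "rz": 0, "dx": 0, "dy": 0, "dz": 0, "fingers": 0.06}
    - {"rx": 0, "ry": 0, "rz": 0, "dx": 0, "dy": 0, "dz": -0.02, "fingers": 0.06}
    - {"rx": 0, "ry": 0, "rz": 0, "dx": 0, "dy": 0, "dz": -0.03, "fingers": 0.06}
    - {"rx": 0, "ry": 0, "rz": 0, "dx": 0, "dy": 0, "dz": -0.04, "fingers": 0.06}
    - {"rx": 0, "ry": 0, "rz": 0, "dx": 0, "dy": 0, "dz": -0.04, "fingers": 0.06}
    - {"rx": 0, "ry": 0, "rz": 0, "dx": 0, "dy": 0, "dz": -0.04, "fingers": 0.06}
    - {"rx": 0, "ry": 0, "rz": 0, "dx": 0, "dy": 0, "dz": -0.03, "fingers": 0.06}
    - {"rx": 0, "ry": 0, "rz": 0, "dx": 0, "dy": 0, "dz": 0, "fingers": 0.06}
    - {"rx": 0, "ry": 0, "rz": 0, "dx": 0, "dy": 0, "dz": 0, "fingers": 0.06}

```text
time_s: 57.5
position: [0.445, 0.2806, 0.254]
tool_rot: [[-0.999, -0.033, 0.001], [-0.033, 0.999, 0.001], [-0.001, 0.001, -1.0]]
ft_force: [-0.0, 0.7, -0.8]
grip_width: 0.0603
gripper_force: 0.0
```

Run:
```python
from h import *
np.set_printoptions(precision=3,suppress=True)
a=shot('scene');b=shot('top')
H={'c':(.4459,.2803,.0326),'t':(.5675,-.0705,-.1492)}
for n,k in(('mill','c'),('salt','c'),('spice','c'),('soap','t'),('lotion','t'),('timer','t')):
  for im in(a,b):
    v=H[k]
    for x in env.tip_of(n,im)[:1]:
        p=atz(im,x['location'],.006)[:2]-v[:2];c,s=np.cos(v[2]),np.sin(v[2]);print(n,'in holder',np.array([c*p[0]+s*p[1],-s*p[0]+c*p[1]]),round(x['p'],2),end=' ')
    print(*[np.round(x['box']) for x in env.look_for(n,im)[:1]])
```

```text
mill in holder [ 0.094 -0.001] 0.6 [261. 134. 284. 189.]
mill in holder [0.1   0.013] 0.55 [233. 187. 268. 214.]
salt in holder [0.007 0.003] 0.61 [241. 176. 259. 206.]
salt in holder [ 0.    -0.005] 0.53 [248. 234. 268. 251.]
spice in holder [-0.097  0.002] 0.97 [212. 186. 236. 230.]
spice in holder [-0.1   -0.004] 0.74 [246. 276. 265. 302.]
soap in holder [-0.047  0.014] 0.92 [369. 171. 398. 246.]
soap in holder [-0.05   0.002] 0.56 [383. 201. 416. 229.]
lotion in holder [ 0.048 -0.002] 0.9 [395. 169. 422. 227.]
lotion in holder [0.048 0.004] 0.7 [390. 160. 418. 188.]
timer in holder [0.111 0.189] 0.79 [352. 167. 376. 189.]
timer in holder [0.121 0.197] 0.93 [315. 125. 340. 153.]
```

All five stand in their cells and the timer has not moved; hand in.

```bash
python3 -c "
from rig import env
print(env.close_job())"
```

```text
the job is handed in; nothing more can be done
None
```

The swap is done and handed in at about 57 s: camera checks before hand-in showed the mill and salt in the caddy beside the spice jar and the soap and lotion in the sink tray, each near the centre of its own cell, with the spice jar and timer where they were; hand-in returned no verdict.

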